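# Load the bench demagnetiser and switch it on

## Robot

A 6-joint arm with a two-finger parallel gripper is mounted at the origin on the work surface. World frame = base frame: x ahead of the robot, y to its left, z up, the work surface at z = 0. Lengths are in mm, angles in rad, forces in N, time in s.
With the tool pointing down it reaches from about 350 to 975 mm from the base axis. Payload 7.1 kg.
Tool frame: the origin (TCP) lies at the very end of the fingers, on their centre line; the grasp point (between the pads) lies 19 mm behind it; y points along the fingers, z is the direction in which the jaws open and shut, and the axes are right-handed (so a half turn about y gives the same grasp; the last joint's range is limited). The gripper opens to 88 mm and grips with 3 to 60 N. Pads are 20 mm wide; open, the fingers measure 115 mm over their backs; the gripper's body (75 mm by 178 mm) begins 61 mm behind the grasp point.
Start: joints at [-0.019, 0.423, 1.63, -0, 1.089, -0.019], TCP at [624.984, 0.026, 222.675] pointing down, gripper open.
Joint ranges: [-3, 3], [-0.9, 2.11], [0.09, 2.58], [-1.31, 4.45], [0.11, 2.69], [-2.54, 2.54]. Speed limits (rad/s): [2.39, 2.39, 3.01, 3.14, 3.14, 3.14].

## Interface

Orientations are given as a rotation vector (axis times angle).
In Python, from workcell import ctrl gives the robot as it stands.
- The arm moves only by the shell command python3 -m jog 'ROWS'. ROWS is JSON, a list of rows, each a list of 3 entries, a list of its own where there are three numbers: the opening, from 0 (shut) to 1 (fully open), then the shift along the tool's x, y, z in cm, then the turn, a rotation vector about the tool's x, y, z in rad. In form: [[claw, [dx, dy, dz], [wx, wy, wz]], ...]. A call has 1 to 8 rows; each row is the pose to reach, as a shift and turn from the pose commanded when the call began, along the tool's axes at that moment; what a row does not reach only later rows make up. A row lasts 1/10 s, in which the tool goes at most 50 mm and 8.59 degrees, less where a joint would pass 70% of its speed; a pose out of reach is approached as far as the arm can. A call with a gripper value outside its range is refused whole. The fingers move at their own pace and stop on an object; the grip force is fixed at half the most. Time passes only in rows, so rows that repeat a pose let the fingers close. It gives the time, the measured TCP pose, the force and the opening at its end, in the units of the state.
- ctrl.get_obs(): the state, without advancing time (a new reading comes with each control period).
- ctrl.get_image(name): name is "scene" or "side" or "wrist"; returns a dict with "color" (400x640x3 uint8, red, green, blue), "z_map" (400x640 float32, mm along the optical axis (not along the pixel's ray), 0 where there is no reading), "fx", "fy", "cx", "cy" (pixels), "dist_coeffs" ([k1, k2, p1, p2, k3] as OpenCV has them; the pictures are not rectified), "pose" (4x4, takes a point from camera to world coordinates). Camera axes: x right, y down, z forward; pixel columns grow to the right and rows downward; lengths in mm; the calibration is good to about 2 mm. A picture is of the moment at which its call begins.
- ctrl.close_job(): hands the job in, once; it reports no verdict.
The state is a dict: "t": time; "qpos": joint angles; "qvel": joint speeds; "joint_torque": joint torques, N m; "ee_pos": TCP position; "orientation": TCP orientation; "ft_force": force on the tool from outside, world axes, zero at the start; "moment": the same for the moment, N m; "width": finger opening in mm.
Only numpy, scipy, OpenCV 4.12 (cv2) and the standard library are available. Lean on these libraries where they do the work, as an engineer would, in place of code of your own. Each camera call takes 0.05 s, during which the arm holds its last target.

## Task

The demagnetiser on the watch desk has been left on: flip its toggle off, swing the weighted arm up until it leans back on its own, and move the finished steel plate from the black pad to the middle of the cork mat. Lay all the other steel plates from the desk flat in one square pile on the pad, lengthwise with it, then bring the arm down so that it rests on the pile and flip the toggle back on, leaving the plates clamped. Never raise the arm while the switch is on, and leave the other things on the desk alone.

Things in the scene. Friction and masses are not known exactly. Their poses are not given: they have to be found in the camera images.
- pad (a point): centre of the top of the demagnetiser's black rubber pad (80 x 46 mm, long along x), 33 mm above the table, where the plates are piled. Axes, also those of the fixed grey box (30 mm high) below: x towards the arm's hinge, away from the robot; y left, to the switch; z up. In them the box spans x -105..135, y -85..205 mm, its black switch housing x -55..55, y 110..180, top 27 mm above the pad
- hinge (a point): middle of the arm's hinge line, parallel to the pad's y; 92 mm beyond the pad's centre along its x and 32 mm higher; axes as the pad's. Its cheeks, 40 mm wide over all, end 42 mm above the pad
- hold_arm (a joint): weighted steel hold-down arm (0.26 kg). 0 rad: down, its round foot 2 mm above the bare pad's centre; grows as it is raised; 1.57: handle straight above the hinge; 2.1: leaning back on its stop. No catch: it falls shut from below about 1.6 and falls back and stays on the stop from above about 1.7. Resting on 1, 2, 3, 4 plates it reads about 0.09, 0.19, 0.30, 0.41
- handle (a point): middle of the arm's side handle, a round black bar 12 mm thick, 42 mm long, parallel to the pad's y, on the pad's +y side (towards the switch) 45 mm from the arm's middle line; can be gripped from above by fingers closing along the pad's x and turns between them. 147 mm from the hinge line, level with it at joint 0 (35 mm above the box), straight above it at 1.57. Its axes turn with the arm
- toggle (a joint): bat toggle switch on the black housing, a round aluminium bat that leans along the pad's x. -0.42 rad: off, leaning towards the robot; +0.42: on, leaning away from it; 0: upright. It snaps over by itself once past upright; takes about 1 N at the tip
- switch_pivot (a point): pivot of the toggle's bat, 145 mm to the left (pad's +y) of the pad's centre and 32 mm higher; axes as the pad's. The collar round the bat's root ends 4 mm above it
- bat_tip (a point): tip of the toggle's bat, 40 mm from its pivot; the bat is 11 mm thick at most
- plate1_mid (a point): centre of one of the two to four flat steel stake plates lying on the table, to be piled on the pad (each 68 x 34 x 10 mm, 0.13 to 0.24 kg, alike, a row of six dark holes of growing size on both faces); x along its length, y across its width, z through its thickness. Which face is up does not matter. None if this plate is absent
- plate2_mid (a point): centre of one of the two to four flat steel stake plates lying on the table, to be piled on the pad (each 68 x 34 x 10 mm, 0.13 to 0.24 kg, alike, a row of six dark holes of growing size on both faces); x along its length, y across its width, z through its thickness. Which face is up does not matter. None if this plate is absent
- plate3_mid (a point): centre of one of the two to four flat steel stake plates lying on the table, to be piled on the pad (each 68 x 34 x 10 mm, 0.13 to 0.24 kg, alike, a row of six dark holes of growing size on both faces); x along its length, y across its width, z through its thickness. Which face is up does not matter. None if this plate is absent
- plate4_mid (a point): centre of one of the two to four flat steel stake plates lying on the table, to be piled on the pad (each 68 x 34 x 10 mm, 0.13 to 0.24 kg, alike, a row of six dark holes of growing size on both faces); x along its length, y across its width, z through its thickness. Which face is up does not matter. None if this plate is absent
- done_plate_mid (a point): centre of the finished plate, a like stake plate that lies clamped under the arm on the pad at the start and belongs on the cork mat; axes as the others
- mat_top (a point): centre of the top of the fixed cork mat on the table, 100 x 70 x 3 mm, long along its x; z up
- loupe: black eyepiece loupe, 32 mm across, 32 mm tall, among the plates; origin at the centre of its underside; a bystander, not to be disturbed
- dish: black ceramic dish, 92 mm across, 22 mm tall; origin at the centre of its underside; a bystander, not to be disturbed
- blower: grey plastic dust blower standing upright, 62 mm across, 105 mm tall, pointed at the top; origin at the centre of its underside; a bystander, not to be disturbed
- bench_block: round aluminium bench block, 64 mm across, 22 mm tall; origin at the centre of its underside; a bystander, not to be disturbed
- jar: lidded glass jar, 72 mm across, 78 mm tall; origin at the centre of its underside; a bystander, not to be disturbed
- driver: screwdriver lying flat, 130 mm long; lying along its x axis; a bystander, not to be disturbed
- tin: flat round metal tin, 57 mm across, 19 mm tall; origin at the centre of its underside; a bystander, not to be disturbed

How it is judged:
By the outcome, as a careful person would: the job done as asked, in the order asked, and still so for the second after the job is handed in, with the robot touching nothing.
Of plate1, plate2, plate3, plate4 only 2 to 4 are there at a start; the rules pass over those that are not, and their reading is None.
At some moment in a run one of plate1, plate2, plate3, plate4 may be knocked a few centimetres aside while the robot is not near it.
Once in a run the grip may slacken for a moment while it holds something.
It also fails if it takes over 210 s, if anything falls off the work surface, if the arm or the gripper's body presses on something with over 40 N, if the wrist force passes 120 N, or if a joint passes its speed limit or range.

## Working session

There is one attempt and no reset: what is moved stays moved. The work goes in short steps, Python scripts to look and compute and a shell command to move; the robot and the scene stay as the last step left them, time stands still between calls to the robot, and variables do not carry over. Pictures are saved under pics/ and viewed, and the job is handed in when it is done.

```bash
ls; mkdir -p pics; cat > h.py <<'E'
import numpy as np, cv2
from workcell import ctrl
def grab(n,tag):
    im=ctrl.get_image(n); cv2.imwrite(f'pics/{tag}.png',im['color'][:,:,::-1])
    np.savez(f'pics/{tag}.npz',**{k:np.array(v) for k,v in im.items()}); return im
def load(tag): return np.load(f'pics/{tag}.npz')
def p2w(im,u,v,z=None,h=None):
    K=np.array([[im['fx'],0,im['cx']],[0,im['fy'],im['cy']],[0,0,1]],float)
    p=cv2.undistortPoints(np.array([[[u,v]]],float),K,np.array(im['dist_coeffs'],float))[0,0]
    T=np.array(im['pose']); r=np.array([p[0],p[1],1.])
    if h is not None:
        d=T[:3,:3]@r; s=(h-T[2,3])/d[2]; return T[:3,3]+s*d
    if z is None: z=float(im['z_map'][int(round(v)),int(round(u))])
    return T[:3,:3]@(r*z)+T[:3,3]
def w2p(im,P):
    K=np.array([[im['fx'],0,im['cx']],[0,im['fy'],im['cy']],[0,0,1]],float)
    T=np.linalg.inv(np.array(im['pose'])); P=np.atleast_2d(np.array(P,float))
    c=P@T[:3,:3].T+T[:3,3]
    q,_=cv2.projectPoints(c,np.zeros(3),np.zeros(3),K,np.array(im['dist_coeffs'],float)); return q[:,0]
def cloud(im):
    z=np.array(im['z_map']); H,W=z.shape
    K=np.array([[im['fx'],0,im['cx']],[0,im['fy'],im['cy']],[0,0,1]],float)
    u,v=np.meshgrid(np.arange(W),np.arange(H))
    p=cv2.undistortPoints(np.stack([u,v],-1).reshape(-1,1,2).astype(float),K,np.array(im['dist_coeffs'],float))[:,0]
    r=np.c_[p,np.ones(len(p))]*z.reshape(-1,1); T=np.array(im['pose'])
    P=(r@T[:3,:3].T+T[:3,3]).reshape(H,W,3); P[z==0]=np.nan; return P
def crop(tag,u0,v0,u1,v1,s,out):
    c=cv2.imread(f'pics/{tag}.png')[v0:v1,u0:u1]; cv2.imwrite(f'pics/{out}.png',cv2.resize(c,None,fx=s,fy=s,interpolation=cv2.INTER_CUBIC))
E
python3 - <<'E'
from h import *
o=ctrl.get_obs(); print(o)
for n in ['scene','side','wrist']:
    im=grab(n,n+'0'); print(n,im['fx'],im['pose'])
E
```

```text
pics
{'t': 0.0, 'qpos': array([-1.89779689e-02,  4.23842540e-01,  1.63065682e+00, -2.43231712e-05,
        1.08858978e+00, -1.89603949e-02]), 'qvel': array([-0.00135104,  0.00062512, -0.00085063,  0.00014861,  0.00157754,
        0.00042068]), 'joint_torque': array([ 1.28069914e-03, -5.44622147e+01, -2.73670936e+01,  6.42951974e-02,
        2.27214623e-02, -1.51321510e-04]), 'ee_pos': array([6.24463306e+02, 4.30011906e-02, 2.21913665e+02]), 'orientation': array([-1.2102936 ,  1.21030948, -1.20849118]), 'ft_force': array([ 0.5113048 ,  1.00779014, -0.80907532]), 'moment': array([ 0.01254214, -0.00295552,  0.03659318]), 'width': 87.80728975698523}
scene 414.8238819058185 [[-3.15218723e-01  7.29619526e-01 -6.06871077e-01  1.14875701e+03]
 [ 9.49012036e-01  2.39884318e-01 -2.04527921e-01  2.79271198e+02]
 [-3.64870996e-03 -6.40398986e-01 -7.68033740e-01  8.75063144e+02]
 [ 0.00000000e+00  0.00000000e+00  0.00000000e+00  1.00000000e+00]]
side 482.2512524918723 [[ 9.33564269e-01 -2.40413995e-01  2.65817354e-01  1.96464022e+02]
 [-3.58178640e-01 -5.99164884e-01  7.16037361e-01 -7.96736422e+02]
 [-1.28769785e-02 -7.63676995e-01 -6.45470086e-01  8.65178416e+02]
 [ 0.00000000e+00  0.00000000e+00  0.00000000e+00  1.00000000e+00]]
wrist 296.59763530732357 [[ 9.99998407e-01  6.63845254e-04 -1.65664732e-03  6.24968092e+02]
 [ 2.26157636e-04 -9.67899397e-01 -2.51337832e-01  6.81563429e+01]
 [-1.77031737e-03  2.51337058e-01 -9.67898006e-01  3.84059897e+02]
 [ 0.00000000e+00  0.00000000e+00  0.00000000e+00  1.00000000e+00]]
```

View pics/scene0.png

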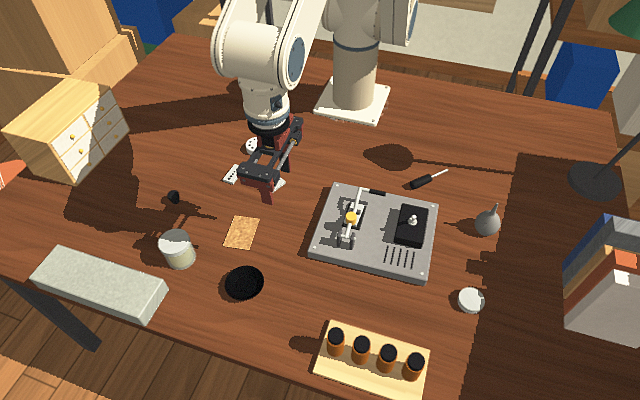

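View pics/side0.png

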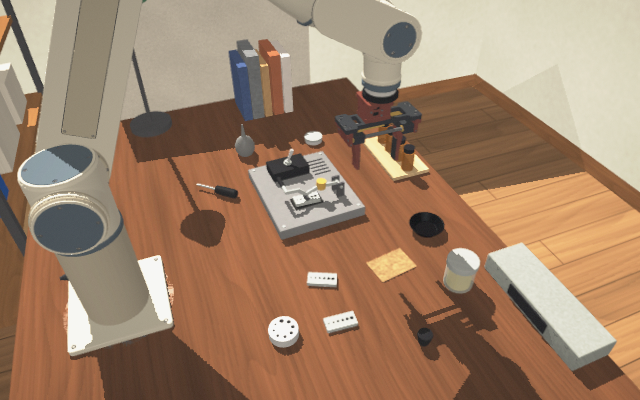

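View pics/wrist0.png

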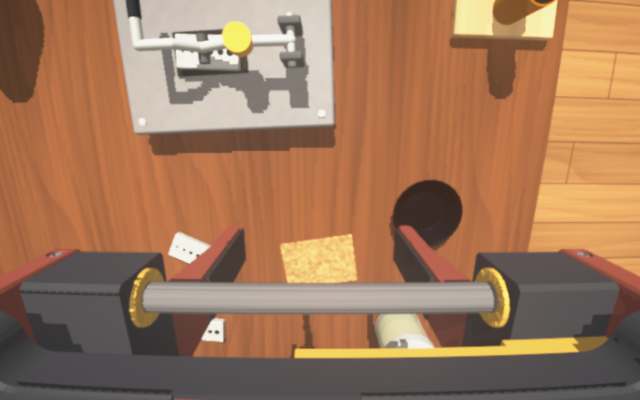

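The side view shows the grey box with the pad and clamped plate near (305,198), two plates at (322,280) and (341,321), the block at (283,330), the mat at (391,264) and the loupe at (424,337). I'll enlarge it and measure.

```bash
python3 - <<'E'
from h import *
from scipy.spatial.transform import Rotation as R
print(R.from_rotvec(ctrl.get_obs()['orientation']).as_matrix().round(3))
s=load('side0'); c=load('scene0')
for n,u,v in [('block',283,325),('pA',322,280),('pB',341,321),('mat',391,264),('loupe',424,333),('dish',427,227),('jar',462,256),('tin',313,138),('blower',244,140),('driver',225,191)]:
    print(n,p2w(s,u,v).round(1))
crop('side0',235,130,375,245,5,'side0a'); crop('side0',250,230,480,370,3.4,'side0b'); crop('scene0',290,170,450,290,5,'scene0a'); crop('scene0',140,120,300,260,4,'scene0b')
E
```

```text
[[ 0.    -0.001  1.   ]
 [-1.     0.     0.   ]
 [-0.    -1.    -0.001]]
block [ 328.3 -206.1   22.2]
pA [ 451.8 -112.     9.9]
pB [ 447.5 -234.9   12.7]
mat [ 626.1 -120.6    2.3]
loupe [ 586.5 -337.4   32.5]
dish [770.6 -42.9   5.7]
jar [ 745.7 -218.6   79.2]
tin [636.4 445.1  19.4]
blower [415.9 457.6  58.5]
driver [312.2 276.4  24.4]
```

View pics/side0a.png

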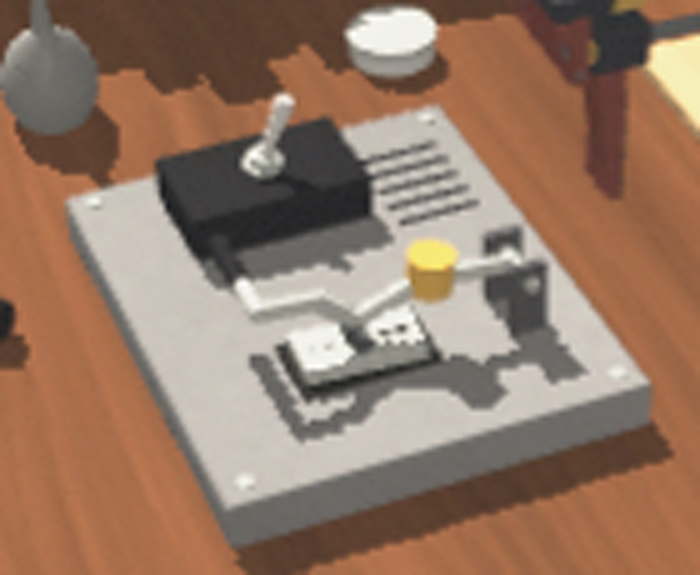

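View pics/side0b.png

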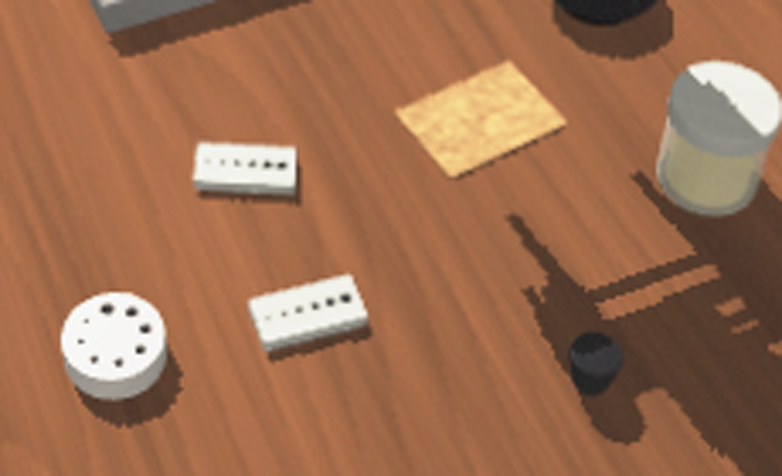

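View pics/scene0a.png

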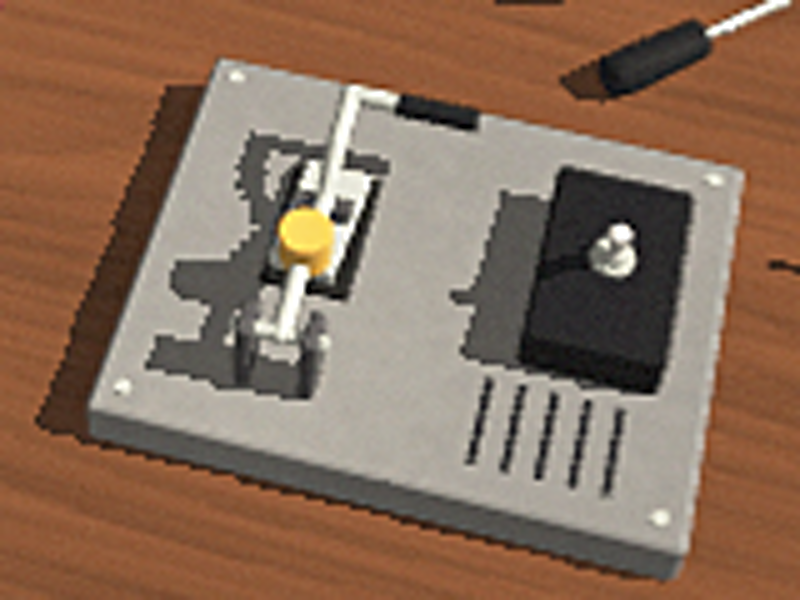

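View pics/scene0b.png

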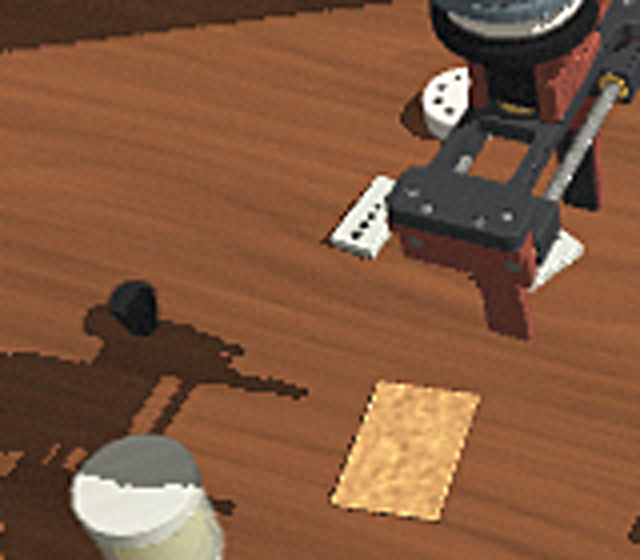

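```bash
cat >> h.py <<'E'
def rect(P,lo,hi,x0,x1,y0,y1,extra=None):
    m=(P[...,2]>lo)&(P[...,2]<hi)&(P[...,0]>x0)&(P[...,0]<x1)&(P[...,1]>y0)&(P[...,1]<y1)
    if extra is not None: m&=extra
    q=P[m][:,:2].astype(np.float32); (c,wh,a)=cv2.minAreaRect(q); 
    if wh[0]<wh[1]: wh=wh[::-1]; a+=90
    a=(a+90)%180-90
    return len(q),np.round(c,1),np.round(wh,1),round(a,2),round(float(np.median(P[m][:,2])),1)
E
python3 - <<'E'
from h import *
for t in ['side0','scene0']:
    im=load(t); P=cloud(im); g=im['color'].astype(int)
    print(t)
    print('box',rect(P,26,33,400,760,-20,420))
    print('boxall',rect(P,15,33,400,760,-20,420))
    print('housing',rect(P,56,64,400,760,100,420))
    print('pA',rect(P,6,14,400,510,-160,-70)); print('pB',rect(P,6,14,400,510,-290,-180))
    cork=(g[...,0]>180)&(g[...,2]<140)&(g[...,0]-g[...,2]>70)
    print('mat',rect(P,0,7,540,710,-200,-40,cork))
    bl=(P[...,2]>19)&(P[...,2]<25)&(P[...,0]<420)&(P[...,1]<-100)&(P[...,0]>250)
    print('block',np.nanmean(P[bl],0))
    bl=(P[...,2]>28)&(P[...,2]<36)&(P[...,0]>540)&(P[...,1]<-300)&(P[...,0]<640)&(P[...,1]>-390)
    print('loupe',np.nanmean(P[bl],0))
E
```

```text
side0
box (3858, array([519.7, 204.2]), array([294.8, 240.3]), -88.28, 30.0)
boxall (4245, array([576.9, 165.9]), array([380. , 353.5]), -87.92, 29.8)
housing (578, array([522.8, 223.6]), array([235.8, 120.3]), -71.09, 60.0)
pA (348, array([ 453.6, -106.3]), array([68.3, 37.9]), -27.26, 9.7)
pB (449, array([ 447.8, -230.1]), array([69.3, 37.8]), -5.72, 10.6)
mat (829, array([ 626.9, -119.2]), array([103.4,  74.6]), 7.94, 2.7)
block [ 325.49885175 -215.5586785    22.42920024]
loupe [ 586.97078042 -340.76757813   31.75602917]
scene0
box (6526, array([519.2, 208.5]), array([290.7, 240.7]), -88.16, 30.2)
boxall (6890, array([577.3, 165.9]), array([379.6, 354. ]), -88.2, 30.1)
housing (997, array([522.6, 226.8]), array([233.8, 121.8]), -70.45, 60.3)
pA (59, array([446.9, -84.2]), array([53.1, 20.3]), -1.94, 10.1)
pB (163, array([ 447.3, -229.3]), array([68.6, 34.2]), -2.14, 10.2)
mat (805, array([ 624.4, -118.9]), array([101.8,  70. ]), 8.23, 3.5)
block [ 337.06079788 -276.69030805   22.29377384]
loupe [ 587.48164704 -335.68138926   32.14835919]
```

```bash
cat >> h.py <<'E'
YAW=np.deg2rad(1.8); PAD=np.array([506.4,146.4,33.])
RP=np.array([[np.cos(YAW),-np.sin(YAW),0],[np.sin(YAW),np.cos(YAW),0],[0,0,1]])
def l2w(p): return PAD+RP@np.array(p,float)
def w2l(p): return RP.T@(np.array(p,float)-PAD)
def handle(th): return [92-147*np.cos(th),45,32+147*np.sin(th)]
E
python3 - <<'E'
from h import *
th=.42
pts={'tip':[40*np.sin(th),145,32+40*np.cos(th)],'piv':[0,145,32],'handle':handle(.09),'hinge':[92,0,32],
'c1':[-105,-85,-3],'c2':[135,-85,-3],'c3':[135,205,-3],'c4':[-105,205,-3],'h1':[-55,110,27],'h2':[55,110,27],'h3':[55,180,27],'h4':[-55,180,27],
'd1':[34,17,10],'d2':[-34,17,10],'d3':[-34,-17,10],'d4':[34,-17,10]}
for t in ['side0','scene0']:
    im=load(t); img=cv2.imread(f'pics/{t}.png')
    big=cv2.resize(img,None,fx=4,fy=4,interpolation=cv2.INTER_CUBIC)
    for n,p in pts.items():
        q=w2p(im,l2w(p))[0]; cv2.circle(big,(int(q[0]*4+2),int(q[1]*4+2)),4,(255,0,255),-1)
    u=(940,500,1500,990) if t=='side0' else (1200,700,1800,1160)
    cv2.imwrite(f'pics/{t}_ov.png',cv2.resize(big[u[1]:u[3],u[0]:u[2]],None,fx=1.2,fy=1.2))
    P=cloud(im)
    for n,lo,hi in [('tip',90,110)]:
        m=(P[...,2]>lo)&(P[...,2]<hi)
        L=(P-PAD)@RP; m&=(abs(L[...,1]-145)<25)&(abs(L[...,0])<40)
        print(t,'bat pts',m.sum(),np.nanmean(P[m],0), w2l(np.nanmean(P[m],0)))
    print(l2w(pts['tip']),l2w(pts['handle']))
E
```

```text
side0 bat pts 21 [514.16278491 287.72504845  97.48427062] [ 12.19808149 141.01147811  64.48427062]
[518.14780985 291.84077387 101.52355761] [450.6083097  189.66889124  78.21214673]
scene0 bat pts 18 [516.37632232 293.15912259  99.74071168] [ 14.58121505 146.37334197  66.74071168]
[518.14780985 291.84077387 101.52355761] [450.6083097  189.66889124  78.21214673]
```

View pics/side0_ov.png

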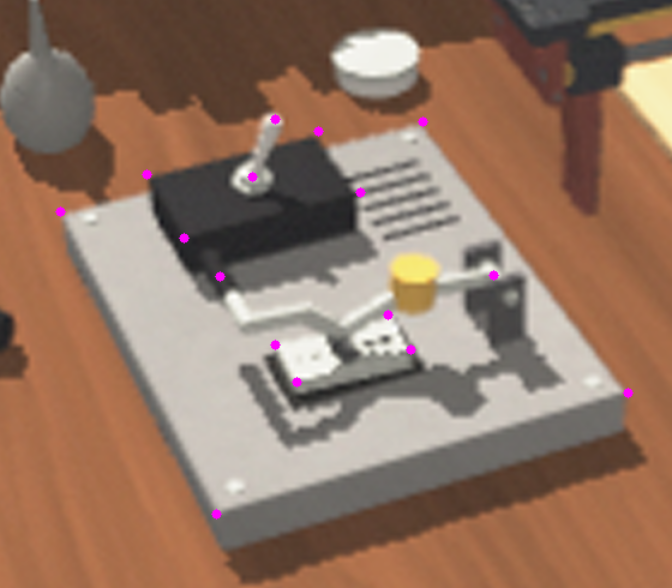

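View pics/scene0_ov.png

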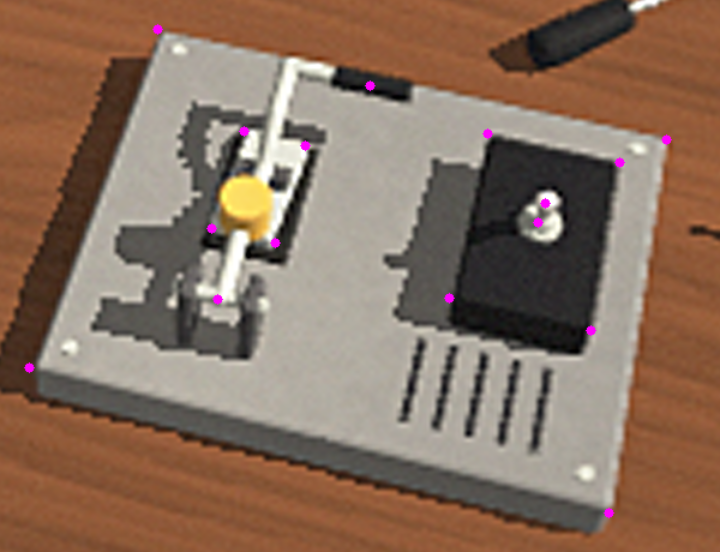

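```bash
python3 -m jog '[[0,[-5,0,-1],[0,-0.031,0]],[0,[-10,0,-2.5],[0,-0.031,0]],[0,[-15,2,-4],[0,-0.031,0]],[0,[-20,4,-5.2],[0,-0.031,0]],[0,[-25,6,-6.5],[0,-0.031,0]],[0,[-29.3,9,-7.7],[0,-0.031,0]],[0,[-29.3,9,-7.7],[0,-0.031,0]],[0,[-29.3,9,-7.7],[0,-0.031,0]]]'
python3 - <<'E'
from h import *
o=ctrl.get_obs(); print(o['ee_pos'],w2l(o['ee_pos']),o['width'],o['t'])
grab('wrist','w1'); grab('side','s1')
crop('s1',235,100,400,245,4.4,'s1a')
E
```

```text
t: 0.95
ee_pos: [545.7, 295.0, 130.4]
orientation: [-1.229, 1.186, -1.183]
ft_force: [-0.2, -0.9, -0.3]
width: 27.3
[545.69164287 294.95405104 130.36215801] [ 43.93845032 147.24656825  97.36215801] 27.30379241791689 0.95
```

View pics/s1a.png

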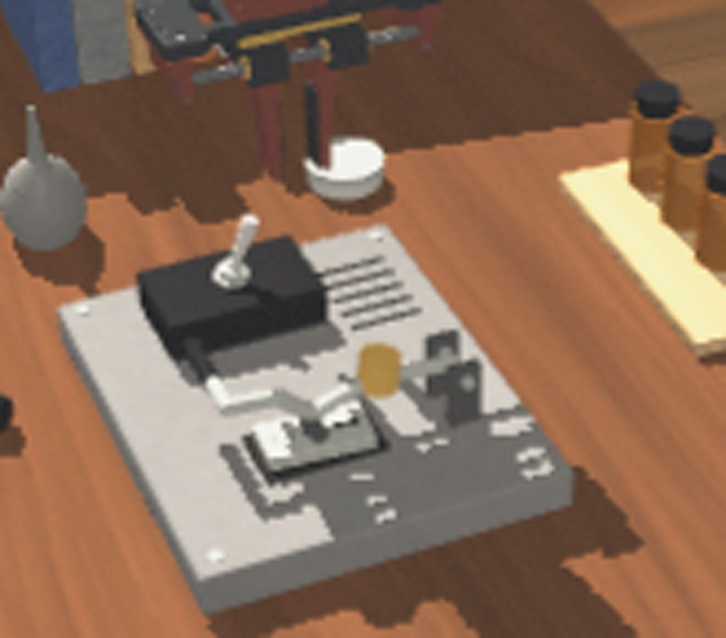

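View pics/w1.png

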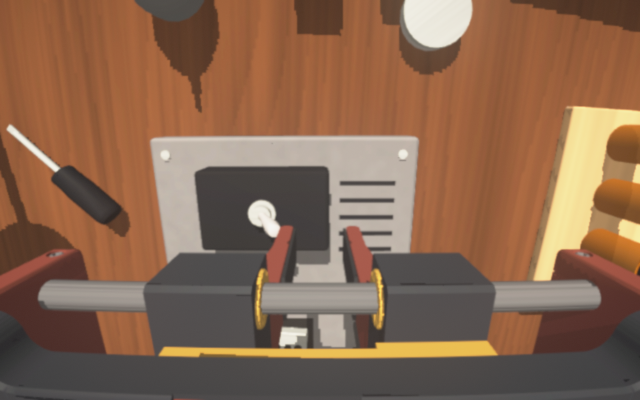

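```bash
python3 -m jog '[[0,[0.2,0,0.5],[0,0,0]],[0,[0.2,0,0.5],[0,0,0]],[0,[0.2,0,0.5],[0,0,0]],[0,[0.2,0,0.5],[0,0,0]],[0,[0.2,2,0.5],[0,0,0]],[0,[0.2,4.3,0.5],[0,0,0]],[0,[0.2,4.3,0.5],[0,0,0]]]'
python3 - <<'E'
from h import *
o=ctrl.get_obs(); print(o['ee_pos'],w2l(o['ee_pos']),o['width'],o['t'])
grab('side','s2')
crop('s2',235,80,400,225,4.4,'s2a')
E
```

```text
t: 1.75
ee_pos: [551.2, 290.0, 87.3]
orientation: [-1.228, 1.189, -1.186]
ft_force: [-0.2, -1.2, 0.2]
width: 0.7
[551.22767096 289.9595443   87.25795977] [ 49.31486547 142.08063516  54.25795977] 0.6953496751407917 1.75
```

View pics/s2a.png

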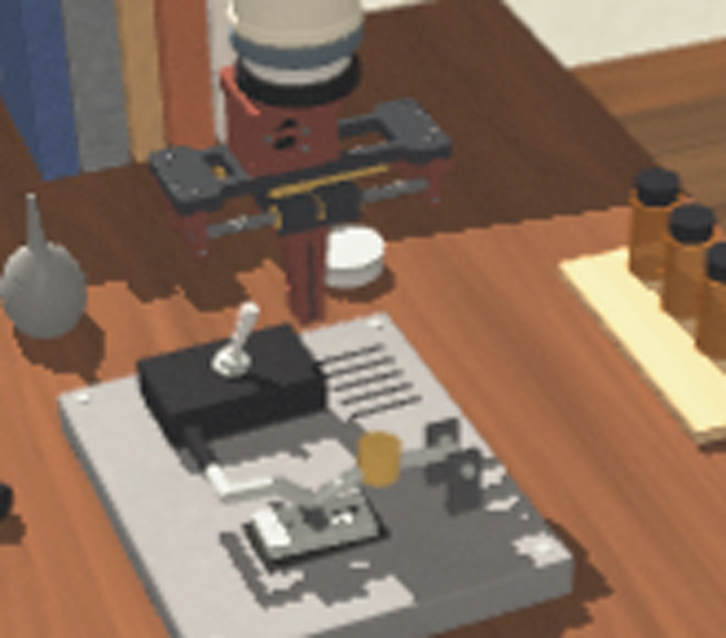

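```bash
python3 -m jog '[[0,[-0.2,0,-1],[0,0,0]],[0,[-0.2,0,-2],[0,0,0]],[0,[-0.2,0,-2.8],[0,0,0]],[0,[-0.2,0,-3.4],[0,0,0]],[0,[-0.2,0,-3.9],[0,0,0]],[0,[-0.2,0,-3.9],[0,0,0]],[0,[-0.2,0,-1],[0,0,0]],[0,[-0.2,-4,0],[0,0,0]]]'
python3 - <<'E'
from h import *
o=ctrl.get_obs(); print(o['ee_pos'],w2l(o['ee_pos']),o['width'],o['t'])
grab('side','s3')
crop('s3',235,80,400,225,4.4,'s3a')
E
```

```text
t: 2.6
ee_pos: [551.3, 291.7, 124.9]
orientation: [-1.233, 1.19, -1.185]
ft_force: [0.4, 0.3, 0.9]
width: 0.5
[551.26056082 291.6686867  124.93820816] [ 49.40142456 143.78790111  91.93820816] 0.5254580508493744 2.6
```

View pics/s3a.png

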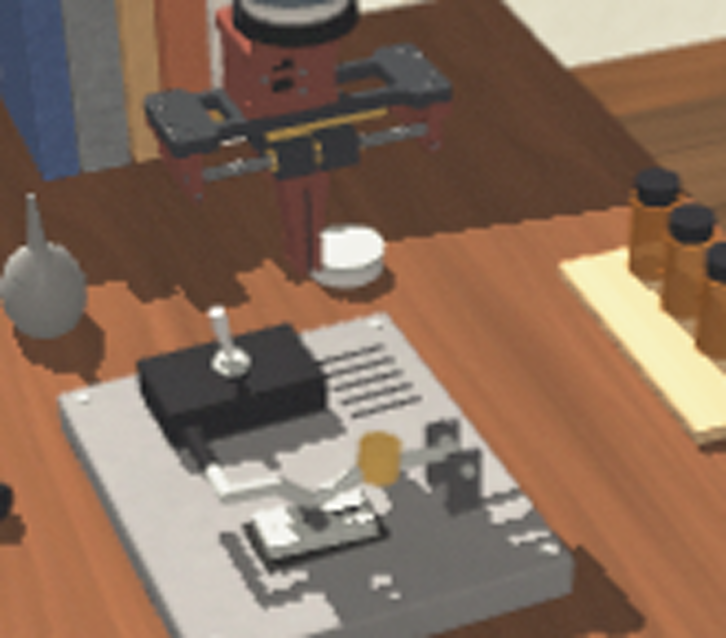

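```bash
python3 -m jog '[[0.45,[0,-3,0],[0,0,0]],[0.45,[3,-3,-3],[0,0,0]],[0.45,[6,-3,-6],[0,0,0]],[0.45,[9,-2,-9],[0,0,0]],[0.45,[9.9,0,-10.4],[0,0,0]],[0.45,[9.9,1,-10.4],[0,0,0]],[0.45,[9.9,1,-10.4],[0,0,0]]]'
python3 - <<'E'
from h import *
o=ctrl.get_obs(); print(o['ee_pos'],w2l(o['ee_pos']),o['width'],o['t'])
im=load('s3')
for th in(-.42,0): print(w2p(im,l2w([40*np.sin(th),145,32+40*np.cos(th)]))[0], 'seen',217/4.4+235,313/4.4+80)
grab('wrist','w4');grab('side','s4')
crop('s4',235,80,400,225,4.4,'s4a')
E
```

```text
t: 3.35
ee_pos: [452.2, 191.1, 118.9]
orientation: [-1.225, 1.187, -1.186]
ft_force: [0.5, -0.7, -0.4]
width: 39.6
[452.21741104 191.10122459 118.93977527] [-52.75175372  46.38108348  85.93977527] 39.56856634155136 3.35
[280.96880919 152.02765631] seen 284.3181818181818 151.13636363636363
[286.38451044 149.66129114] seen 284.3181818181818 151.13636363636363
```

View pics/w4.png

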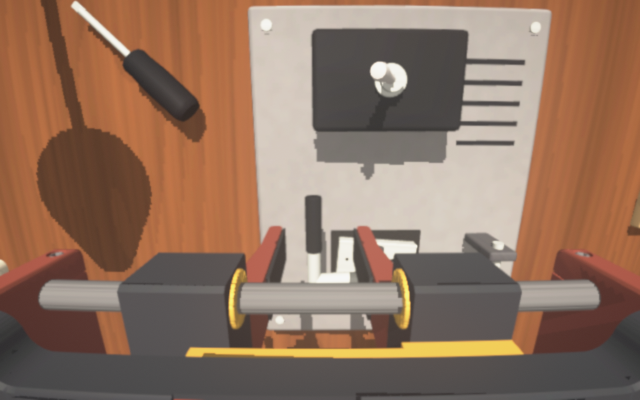

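View pics/s4a.png

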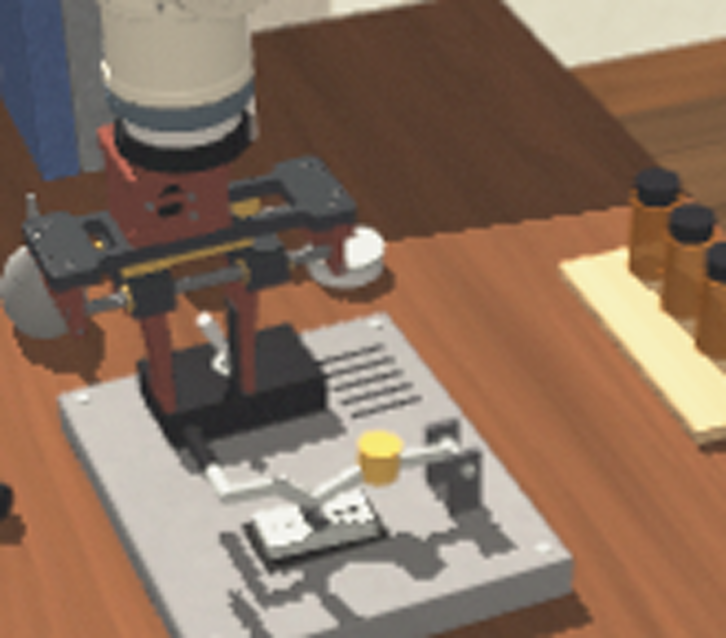

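```bash
python3 - <<'E'
from h import *
im=load('w4')
for u,v in [(314,198),(314,210),(314,225),(314,240),(314,250)]:
    p=p2w(im,u,v); print(u,v,p.round(1),w2l(p).round(1))
print(w2p(im,l2w(handle(.09))))
for u,v in [(265,25),(536,27),(345,232),(420,232)]:
    print(w2l(p2w(im,u,v)).round(1))
E
```

```text
314 198 [448.3 209.4  83.3] [-56.1  64.8  50.3]
314 210 [448.6 201.1  84.2] [-56.1  56.5  51.2]
314 225 [448.9 189.8  83.3] [-56.2  45.2  50.3]
314 240 [449.2 178.6  83.5] [-56.2  34.   50.5]
314 250 [449.4 170.4  82.6] [-56.3  25.8  49.6]
[[316.54988877 222.88511987]]
[-93.8 188.1  -0.6]
[117.4 189.9  -1.7]
[-29.5  20.6  -0.8]
[37.8 20.5 -0.7]
```

```bash
python3 -m jog '[[0.45,[0.1,3,-0.3],[0,0,0]],[0.45,[0.1,5.8,-0.3],[0,0,0]],[0.45,[0.1,5.8,-0.3],[0,0,0]],[0,[0.1,5.8,-0.3],[0,0,0]],[0,[0.1,5.8,-0.3],[0,0,0]],[0,[0.1,5.8,-0.3],[0,0,0]],[0,[0.1,5.8,-0.3],[0,0,0]],[0,[0.1,5.8,-0.3],[0,0,0]]]'
python3 - <<'E'
from h import *
o=ctrl.get_obs(); print(o['ee_pos'],w2l(o['ee_pos']),o['width'],o['t'])
g=w2l(o['ee_pos'])+[0,0,19]; print('grasp',g,'th',np.arctan2(g[2]-32,92-g[0]),'r',np.hypot(g[2]-32,92-g[0]))
for th in (.4,.7,1.,1.3,1.5,1.7,1.85,2.0,2.05):
    h=np.array(handle(th))-np.array(handle(.09)); print(th,(h/10).round(1))
E
```

```text
t: 4.25
ee_pos: [448.0, 190.0, 62.5]
orientation: [-1.225, 1.188, -1.186]
ft_force: [-6.2, 2.0, 6.7]
width: 10.9
[447.97320566 189.96105432  62.47244704] [-57.02967847  45.37478953  29.47244704] 10.867417445820404 4.25
grasp [-57.02967847  45.37478953  48.47244704] th 0.11008446404008203 r 149.93727546853447
0.4 [1.1 0.  4.4]
0.7 [3.4 0.  8.1]
1.0 [ 6.7  0.  11. ]
1.3 [10.7  0.  12.8]
1.5 [13.6  0.  13.3]
1.7 [16.5  0.  13.3]
1.85 [18.7  0.  12.8]
2.0 [20.8  0.  12. ]
2.05 [21.4  0.  11.7]
```

```bash
python3 -m jog '[[0,[0,-1.5,0.2],[0,0,0]],[0,[0,-3.0,0.6],[0,0,0]],[0,[0,-4.4,1.1],[0,0,0]],[0,[0,-6.3,2.1],[0,0,0]],[0,[0,-8.1,3.4],[0,0,0]],[0,[0,-9.6,4.9],[0,0,0]],[0,[0,-11,6.7],[0,0,0]],[0,[0,-11,6.7],[0,0,0]]]'
python3 - <<'E'
from h import *
o=ctrl.get_obs(); print(o['ee_pos'],w2l(o['ee_pos']),o['width'],o['t'])
g=w2l(o['ee_pos'])+[0,0,19]; print('grasp',g,'th',np.arctan2(g[2]-32,92-g[0]),'r',np.hypot(g[2]-32,92-g[0]))
grab('side','s5')
crop('s5',235,60,400,245,3.6,'s5a')
E
```

```text
t: 5.05
ee_pos: [515.1, 192.2, 175.8]
orientation: [-1.225, 1.189, -1.185]
ft_force: [-20.2, -1.3, 29.1]
width: 11.5
[515.11008008 192.15561945 175.79715042] [ 10.14300092  45.45945158 142.79715042] 11.487997878774234 5.05
grasp [ 10.14300092  45.45945158 161.79715042] th 1.008142054148734 r 153.45314775165343
```

View pics/s5a.png

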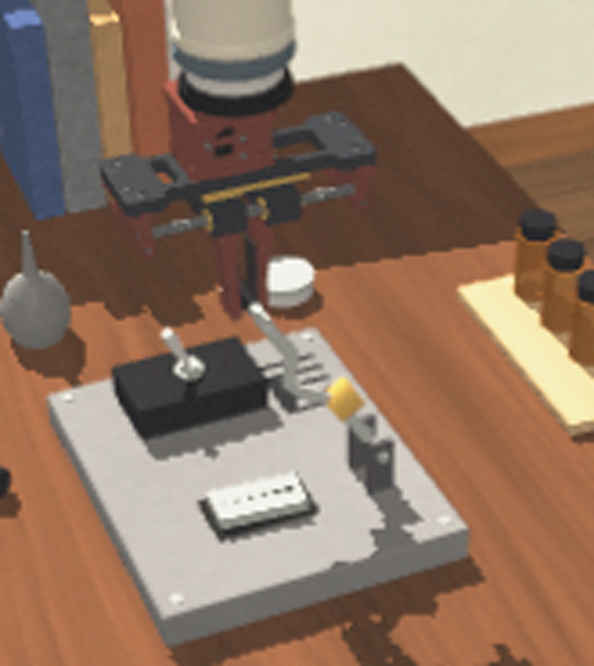

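```bash
python3 -m jog '[[0,[0,-0.2,-0.1],[0,0,0]],[0,[0,-0.2,-0.1],[0,0,0]]]'
```

```text
t: 5.3
ee_pos: [514.0, 192.1, 175.2]
orientation: [-1.224, 1.187, -1.186]
ft_force: [-9.3, 0.8, 11.7]
width: 11.3
```

```bash
python3 -m jog '[[0,[0,-1.2,1.9],[0,0,0]],[0,[0,-2.0,4.0],[0,0,0]],[0,[0,-2.3,5.4],[0,0,0]],[0,[0,-2.5,7.0],[0,0,0]],[0,[0,-2.5,8.5],[0,0,0]],[0,[0,-2.5,8.5],[0,0,0]]]'; python3 - <<'E'
from h import *
o=ctrl.get_obs()
g=w2l(o['ee_pos'])+[0,0,19]; print('grasp',g,'th',np.arctan2(g[2]-32,92-g[0]),'r',np.hypot(g[2]-32,92-g[0]))
E
```

```text
t: 5.9
ee_pos: [601.7, 194.5, 199.4]
orientation: [-1.222, 1.185, -1.188]
ft_force: [0.8, -0.6, 5.7]
width: 11.3
grasp [ 96.81072464  45.08368682 185.38046453] th 1.602150698325654 r 153.45588933334545
```

```bash
python3 -m jog '[[0,[0,0,1.5],[0,0,0]],[0,[0,0.4,3.0],[0,0,0]],[0,[0,0.9,4.5],[0,0,0]],[0,[0,1.4,5.9],[0,0,0]],[0,[0,1.7,6.6],[0,0,0]],[0,[0,1.7,6.6],[0,0,0]]]'; python3 - <<'E'
from h import *
o=ctrl.get_obs()
g=w2l(o['ee_pos'])+[0,0,19]; print('grasp',g,'th',np.arctan2(g[2]-32,92-g[0]),'r',np.hypot(g[2]-32,92-g[0]))
E
```

```text
t: 6.5
ee_pos: [665.9, 196.6, 181.0]
orientation: [-1.224, 1.187, -1.186]
ft_force: [-0.3, -0.2, -1.9]
width: 11.8
grasp [160.96804587  45.12826281 167.01540237] th 2.043059354697181 r 151.61052149097156
```

```bash
python3 -m jog '[[0.45,[0,0,0],[0,0,0]],[0.45,[0,0,0],[0,0,0]],[0.45,[0,0,0],[0,0,0]],[0.45,[0,0,0],[0,0,0]],[0.45,[0,0,0],[0,0,0]],[0.45,[0,0,0.3],[0,0,0]],[0.45,[0,-4,0.3],[0,0,0]],[0.45,[0,-8,0.3],[0,0,0]]]'; python3 - <<'E'
from h import *
o=ctrl.get_obs(); print(w2l(o['ee_pos']))
grab('side','s6'); grab('scene','c6')
crop('s6',235,60,400,245,3.6,'s6a')
E
```

```text
t: 7.3
ee_pos: [668.3, 196.5, 261.1]
orientation: [-1.227, 1.188, -1.185]
ft_force: [0.4, 0.4, 0.9]
width: 39.6
[163.43861117  44.95948734 228.06085348]
```

View pics/s6a.png

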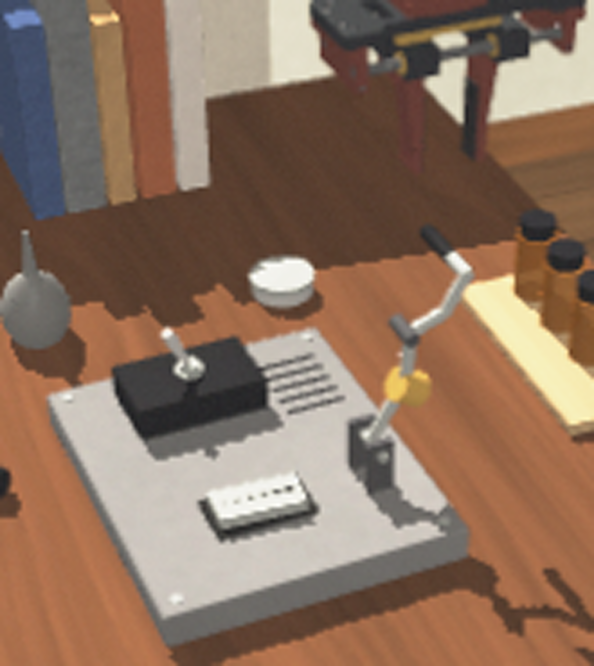

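View pics/c6.png

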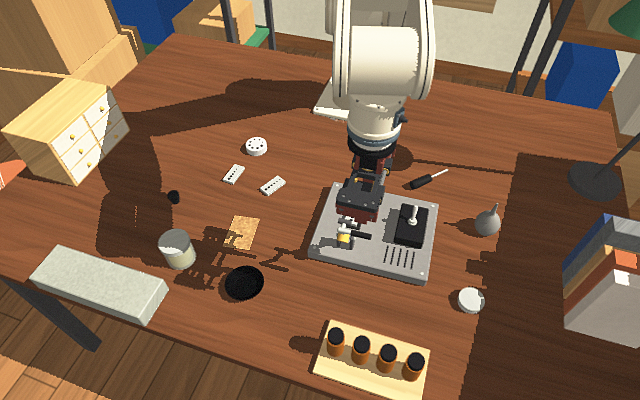

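```bash
python3 - <<'E'
from h import *
for t in ['s6','c6']:
    im=load(t); P=cloud(im); g=im['color'].astype(int); br=g.min(-1)>110
    print(t,'done',rect(P,39,47,450,560,110,190))
    print('pA',rect(P,6,14,390,520,-165,-60)); print('pB',rect(P,6,14,400,510,-290,-170))
    cork=(g[...,0]>150)&(g[...,2]<140)&(g[...,0]-g[...,2]>70)
    print('mat',rect(P,0,7,540,710,-200,-40,cork))
crop('s6',270,170,360,215,8,'s6b'); crop('c6',215,155,295,205,9,'c6b')
E
```

```text
s6 done (231, array([505.5, 143.1]), array([67.6, 40. ]), -0.33, 42.8)
pA (348, array([ 453.8, -106.8]), array([67.8, 37.9]), -26.01, 9.6)
pB (461, array([ 447.9, -231.1]), array([68.8, 36.5]), -4.73, 10.5)
mat (1490, array([ 624.9, -120.1]), array([169.6, 159.8]), -0.04, 1.7)
c6 done (52, array([528.5, 147. ]), array([35.8, 17.1]), 62.35, 43.5)
pA (234, array([ 450.5, -101.3]), array([118.1,  37.3]), -25.11, 10.2)
pB (214, array([ 446.1, -228.1]), array([69.1, 34.6]), -5.86, 10.4)
mat (1039, array([ 624.7, -119.8]), array([166.1, 159.7]), -0.36, 2.5)
```

View pics/s6b.png

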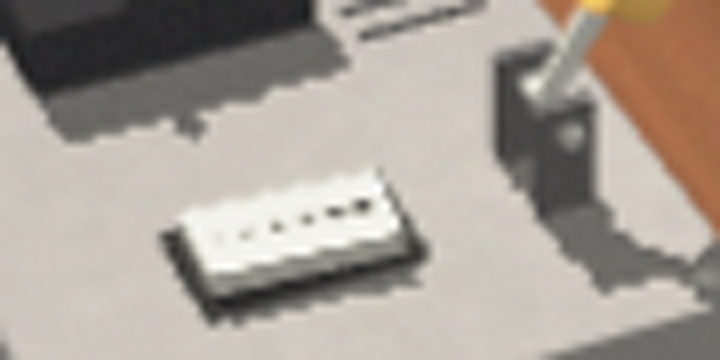

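View pics/c6b.png

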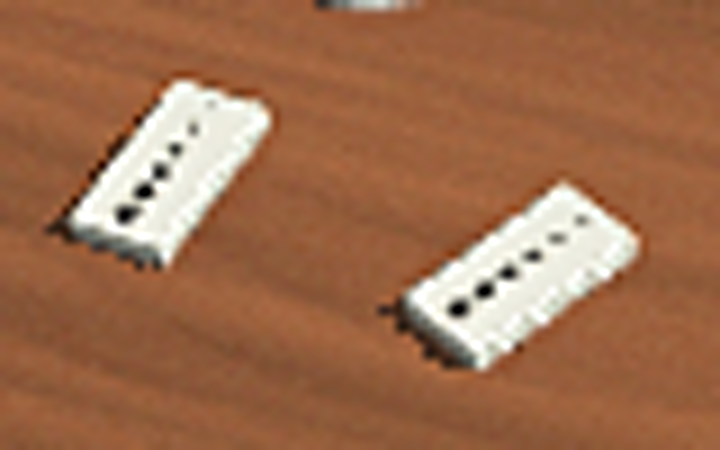

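```bash
python3 -m jog '[[0.7,[0.5,0,-3],[0,-0.15,0]],[0.7,[1.5,0,-6],[0,-0.3,0]],[0.7,[2.5,0,-9],[0,-0.45,0]],[0.7,[3.5,0,-12],[0,-0.6,0]],[0.7,[4.5,0,-15],[0,-0.75,0]],[0.7,[4.5,0,-17.3],[0,-0.9,0]],[0.7,[4.5,0,-17.3],[0,-1.05,0]],[0.7,[4.5,0,-17.3],[0,-1.2,0]]]'
python3 -m jog '[[0.7,[0,0,0],[0,-0.15,0]],[0.7,[0,3,0],[0,-0.3,0]],[0.7,[0,6,0],[0,-0.371,0]],[0.7,[0,8,0],[0,-0.371,0]],[0.7,[0,8,0],[0,-0.371,0]]]'
python3 - <<'E'
from h import *
from scipy.spatial.transform import Rotation as R
o=ctrl.get_obs(); print(w2l(o['ee_pos']),o['width'])
print(R.from_rotvec(o['orientation']).as_matrix().round(3),o['qpos'])
im=grab('wrist','w7'); P=cloud(im)
print(rect(P,39,47,450,560,110,190))
E
```

```text
t: 8.2
ee_pos: [496.9, 146.3, 261.7]
orientation: [-1.555, 0.262, -0.262]
ft_force: [0.7, -0.8, 0.7]
width: 61.4
t: 8.7
ee_pos: [495.6, 145.8, 179.0]
orientation: [-1.572, -0.02, 0.029]
ft_force: [0.5, 0.0, -0.4]
width: 61.5
[-10.83465599  -0.24066571 145.97629445] 61.54557105202997
[[ 1.    -0.005 -0.031]
 [ 0.031 -0.001  1.   ]
 [-0.005 -1.    -0.001]] [ 2.63137755e-01  3.27217386e-01  1.89906514e+00 -2.35901350e-05
  9.20807312e-01 -1.33867910e+00]
(2072, array([503.7, 144.8]), array([68., 34.]), -2.42, 43.0)
```

View pics/w7.png

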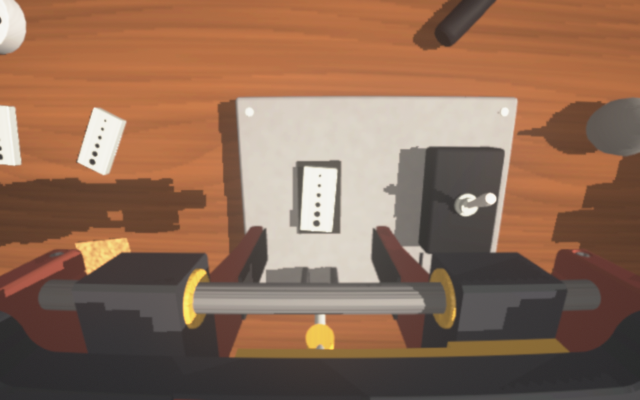

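```bash
python3 - <<'E'
from h import *
crop('w7',280,145,360,245,6,'w7a')
im=load('w7'); P=cloud(im); g=im['color'].astype(int)
dark=(g.max(-1)<75)
print('pad dark',rect(P,31,36,455,560,115,180,dark))
print('pA',rect(P,7,13,390,520,-165,-60)); print('pB',rect(P,7,13,400,510,-290,-170))
print('box top',rect(P,28,32,380,560,40,370))
E
```

```text
pad dark (0, array([0., 0.]), array([0., 0.]), 0.0, nan)
pA (1812, array([ 452., -105.]), array([68.6, 36.1]), -25.0, 9.9)
pB (770, array([ 446.6, -221.5]), array([68.5, 20.9]), -6.35, 9.7)
box top (27989, array([480.6, 204.3]), array([289.2, 167.7]), -88.19, 30.0)
  return _methods._mean(a, axis=axis, dtype=dtype,
  ret = ret.dtype.type(ret / rcount)
```

View pics/w7a.png

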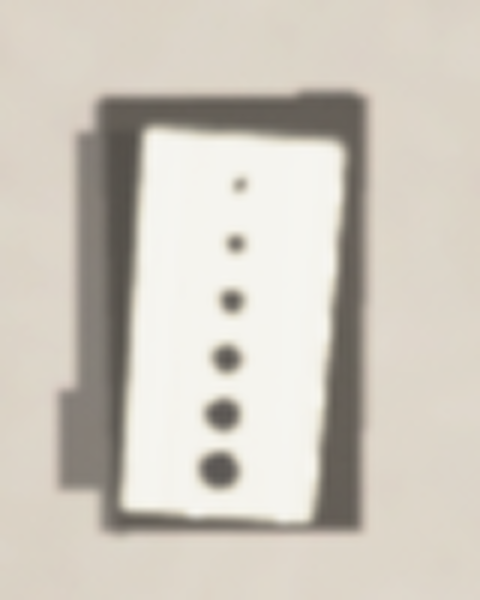

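```bash
python3 - <<'E'
from h import *
im=load('w7')
q=np.array([p2w(im,u-.5,v-.5,h=33) for u,v in [(297,161.3),(340.5,161.3),(340.2,233),(297.5,233)]])
print(q.round(1),q.mean(0).round(1),np.linalg.norm(np.diff(q,axis=0),axis=1))
E
```

```text
[[465.  121.   33. ]
 [463.5 166.2  33. ]
 [542.5 169.7  33. ]
 [544.  122.6  33. ]] [503.7 144.9  33. ] [45.18686997 79.01143535 47.14419745]
```

```bash
sed -i 's/PAD=np.array(\[506.4,146.4,33.\])/PAD=np.array([503.7,144.9,33.])/' h.py; python3 -m jog '[[0.7,[0.8,4,-0.1],[0,0.074,0]],[0.7,[0.8,8,-0.1],[0,0.074,0]],[0.7,[0.9,11,-0.1],[0,0.074,0]],[0.7,[0.9,13,-0.1],[0,0.074,0]],[0.7,[0.9,14,-0.1],[0,0.074,0]],[0.7,[0.9,14.3,-0.1],[0,0.074,0]],[0.7,[0.9,14.3,-0.1],[0,0.074,0]]]'
python3 -m jog '[[0,[0,0,0],[0,0,0]],[0,[0,0,0],[0,0,0]],[0,[0,0,0],[0,0,0]],[0,[0,0,0],[0,0,0]],[0,[0,0,0],[0,0,0]],[0,[0,0,0],[0,0,0]]]'
```

```text
t: 9.45
ee_pos: [507.3, 145.9, 39.5]
orientation: [-1.57, 0.033, -0.035]
ft_force: [-0.2, -0.6, 0.5]
width: 61.5
t: 10.05
ee_pos: [506.8, 145.7, 39.2]
orientation: [-1.57, 0.033, -0.034]
ft_force: [-0.6, -0.7, 6.0]
width: 33.3
```

```bash
python3 -m jog '[[0.55,[0,0,0],[0,0,0]],[0.55,[0,0,0],[0,0,0]],[0.55,[-0.3,0.3,0],[0,0,0]],[0,[-0.3,0.3,0],[0,0,0]],[0,[-0.3,0.3,0],[0,0,0]],[0,[-0.3,0.3,0],[0,0,0]],[0,[-0.3,0.3,0],[0,0,0]]]'
python3 -m jog '[[0,[0,-2,0],[0,0,0]],[0,[0,-5,0],[0,0,0]],[0,[0,-9,0],[0,0,0]],[0,[0,-13,0],[0,0,0]],[0,[0,-13,0],[0,0,0]]]'
```

```text
t: 10.75
ee_pos: [503.4, 145.8, 35.5]
orientation: [-1.571, 0.034, -0.033]
ft_force: [0.7, 0.4, -0.6]
width: 33.5
t: 11.25
ee_pos: [506.7, 146.7, 170.5]
orientation: [-1.568, 0.027, -0.041]
ft_force: [0.6, 1.2, -0.9]
width: 33.6
```

```bash
python3 - <<'E'
from h import *
o=ctrl.get_obs(); print(o['width'],o['ft_force'])
grab('wrist','w8'); grab('side','s8'); grab('scene','c8')
im=load('c8'); P=cloud(im); g=im['color'].astype(int)
for t in ['c8','s8']:
    im=load(t); P=cloud(im); g=im['color'].astype(int)
    cork=(g[...,0]>120)&(g[...,0]-g[...,2]>70)&(g[...,1]-g[...,2]>35)
    print(t,'mat',rect(P,0,7,550,700,-190,-50,cork))
E
```

```text
33.58026467771303 [ 0.61898475  1.16415196 -0.93716709]
c8 mat (984, array([ 625.2, -119.2]), array([145.2, 138.4]), -0.06, 3.1)
s8 mat (1007, array([ 630.6, -118.9]), array([137.4, 119.2]), 88.25, 2.6)
```

View pics/w8.png

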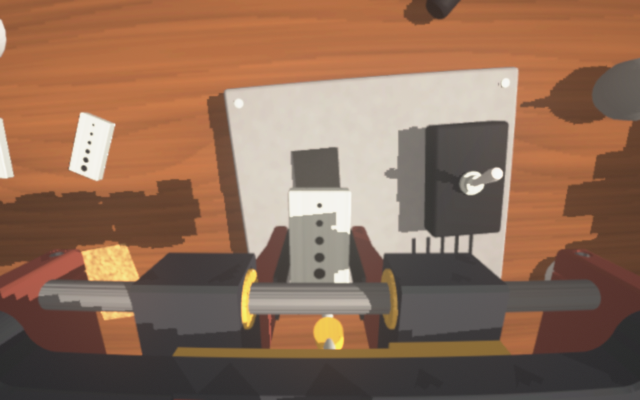

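View pics/s8.png

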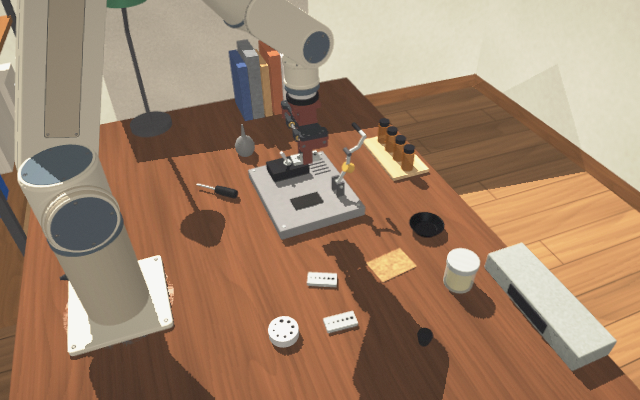

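```bash
python3 -m jog '[[0,[0,0,-4.5],[0,0,0]],[0,[0,0,-9],[0,0,0]],[0,[3.5,0,-12.5],[0,-0.1,0]],[0,[7,0,-16],[0,-0.183,0]],[0,[10.5,0,-19.5],[0,-0.183,0]],[0,[14,0,-23],[0,-0.183,0]],[0,[18.4,0,-25.8],[0,-0.183,0]],[0,[18.4,0,-25.8],[0,-0.183,0]]]'
python3 - <<'E'
from h import *
o=ctrl.get_obs(); print(o['width'],o['ft_force'])
im=grab('wrist','w9'); P=cloud(im); g=im['color'].astype(int)
cork=(g[...,0]>120)&(g[...,0]-g[...,2]>70)&(g[...,1]-g[...,2]>35)
print('mat',rect(P,-2,8,550,700,-190,-50,cork))
print('plate',rect(P,140,200,500,800,-300,0,g.min(-1)>90))
E
```

```text
t: 12.2
ee_pos: [679.2, -123.6, 162.7]
orientation: [-1.569, -0.108, 0.108]
ft_force: [0.7, 0.6, -1.4]
width: 33.8
33.79611462597159 [ 0.70037497  0.56016434 -1.37029692]
mat (17204, array([ 625., -120.]), array([150., 140.]), 0.01, 0.6)
plate (5497, array([ 673.2, -125. ]), array([55.3, 35.2]), 7.98, 170.2)
```

View pics/w9.png

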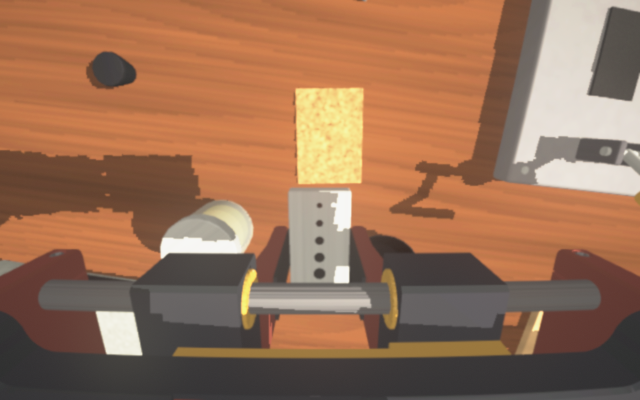

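```bash
python3 - <<'E'
from h import *
im=load('w9'); 
q=np.array([p2w(im,u,v,h=3) for u,v in [(295,88),(363.5,87.5),(361.5,183),(298,184.5)]])
print(q.round(1),q.mean(0).round(1),np.linalg.norm(np.diff(q,axis=0),axis=1)); print(np.degrees(np.arctan2(*(q[2]-q[1])[[1,0]])),np.degrees(np.arctan2(*(q[3]-q[0])[[1,0]])))
P=cloud(im);g=im['color'].astype(int)
m=(g[...,0]>170)&(g[...,1]>110)&(g[...,2]<150)&(P[...,2]<8)&(P[...,0]>540)&(P[...,0]<700)&(P[...,1]>-190)&(P[...,1]<-60)
m=cv2.morphologyEx(m.astype(np.uint8),cv2.MORPH_OPEN,np.ones((5,5)));print(rect(P,-5,9,0,900,-400,0,m>0))
c=p2w(im,320,240); print('held',c)
o=ctrl.get_obs(); print(o['ee_pos'])
E
```

```text
[[ 579.8 -162.6    3. ]
 [ 569.6  -93.     3. ]
 [ 668.4  -78.1    3. ]
 [ 679.7 -147.4    3. ]] [ 624.3 -120.3    3. ] [70.35266425 99.9518302  70.20913514]
8.588969445062204 8.672652746133892
(15954, array([ 620., -125.]), array([159.9, 130. ]), 0.0, 0.5)
held [ 673.81227236 -124.11206989  170.64028202]
[ 676.92867889 -121.80538468  162.26520999]
```

```bash
python3 -m jog '[[0,[-3,1,0.6],[0,0,0]],[0,[-5.3,4,1],[0,-0.01,0]],[0,[-5.3,8,1],[0,-0.01,0]],[0,[-5.3,12,1],[0,-0.01,0]],[0,[-5.3,14,1],[0,-0.01,0]],[0,[-5.3,14,1],[0,-0.01,0]]]'; python3 - <<'E'
from h import *
o=ctrl.get_obs();print(o['ee_pos'],o['width'])
E
```

```text
t: 12.85
ee_pos: [617.5, -115.6, 20.9]
orientation: [-1.565, -0.111, 0.126]
ft_force: [-0.3, 0.3, -1.6]
width: 33.6
[ 617.5456914  -115.57144517   20.94785203] 33.607479545850104
```

```bash
python3 -m jog '[[0,[0,0,0],[0,0,0]],[0,[0,0,0],[0,0,0]]]'; python3 - <<'E'
from h import *
from scipy.spatial.transform import Rotation as R
o=ctrl.get_obs();print(o['ee_pos'],o['width']);print(R.from_rotvec(o['orientation']).as_matrix().round(4))
im=grab('wrist','w10')
E
```

```text
t: 13.05
ee_pos: [623.0, -117.1, 26.8]
orientation: [-1.568, -0.119, 0.117]
ft_force: [-1.0, -0.4, -1.7]
width: 33.8
[ 622.972014   -117.07620957   26.75373588] 33.82467747750169
[[ 9.887e-01  1.300e-03 -1.501e-01]
 [ 1.501e-01 -3.000e-04  9.887e-01]
 [ 1.300e-03 -1.000e+00 -5.000e-04]]
```

View pics/w10.png

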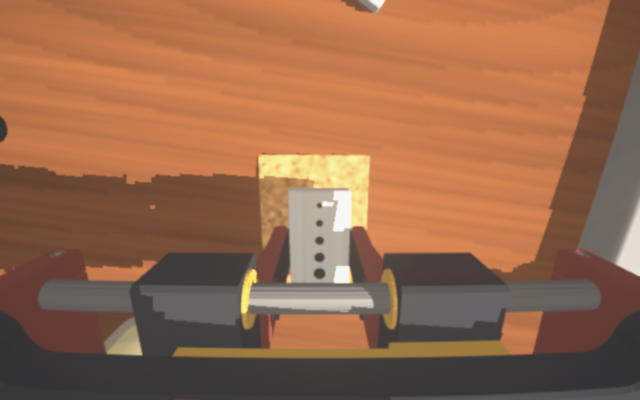

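```bash
python3 -m jog '[[0,[0.1,0,-0.3],[0,0,0]],[0,[0.1,1,-0.35],[0,0,0]],[0,[0.1,1.7,-0.35],[0,0,0]],[0,[0.1,1.9,-0.35],[0,0,0]],[0,[0.1,1.9,-0.35],[0,0,0]],[0,[0.1,1.9,-0.35],[0,0,0]]]'
```

```text
t: 13.7
ee_pos: [623.9, -120.6, 6.5]
orientation: [-1.567, -0.118, 0.118]
ft_force: [0.1, -0.2, -2.1]
width: 33.9
```

```bash
python3 -m jog '[[0,[0,0.1,0],[0,0,0]],[0,[0,0.1,0],[0,0,0]],[0.55,[0,0.1,0],[0,0,0]],[0.55,[0,0.1,0],[0,0,0]],[0.55,[0,0.1,0],[0,0,0]],[0.55,[0,-3,0],[0,0,0]],[0.55,[0,-8,0],[0,0,0]],[0.55,[0,-12,0],[0,0,0]]]'; python3 - <<'E'
from h import *
im=grab('wrist','w11'); P=cloud(im)
print(rect(P,9,17,560,690,-190,-60))
E
```

```text
t: 14.5
ee_pos: [624.1, -120.7, 128.6]
orientation: [-1.568, -0.118, 0.118]
ft_force: [0.7, 0.4, -0.8]
width: 48.1
(2389, array([ 624. , -120.5]), array([67.6, 33.9]), 9.57, 13.0)
```

View pics/w11.png

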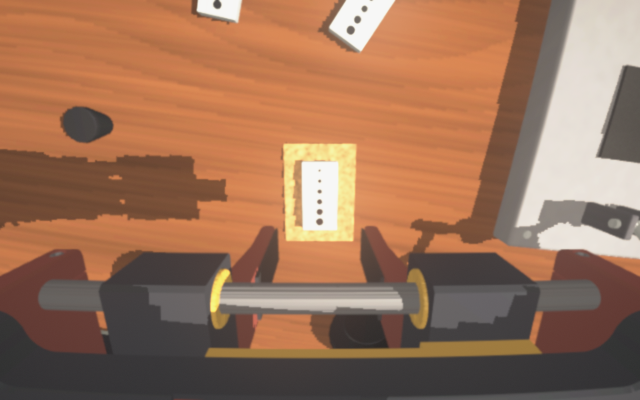

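```bash
python3 -m jog '[[0.7,[-3,-2,0],[0,0.15,0]],[0.7,[-6,-4,0],[0,0.3,0]],[0.7,[-9,-4,0],[0,0.45,0]],[0.7,[-11.6,-4,-0.3],[0,0.586,0]],[0.7,[-11.6,-4,-0.3],[0,0.586,0]],[0.7,[-11.6,-4,-0.3],[0,0.586,0]]]'; python3 - <<'E'
from h import *
o=ctrl.get_obs();print(o['ee_pos'],o['width'])
im=grab('wrist','w12'); P=cloud(im)
print('pA',rect(P,6,14,390,520,-165,-60)); print('pB',rect(P,6,14,400,510,-290,-170))
E
```

```text
t: 15.15
ee_pos: [510.2, -141.2, 167.1]
orientation: [-1.544, 0.339, -0.341]
ft_force: [0.2, -0.0, -0.1]
width: 61.8
[ 510.22252226 -141.18962209  167.0653688 ] 61.7953805022767
pA (2118, array([ 452.2, -105.5]), array([67.5, 33.2]), -25.04, 10.0)
pB (1976, array([ 445.8, -230.4]), array([68.5, 34.9]), -4.38, 10.0)
```

View pics/w12.png

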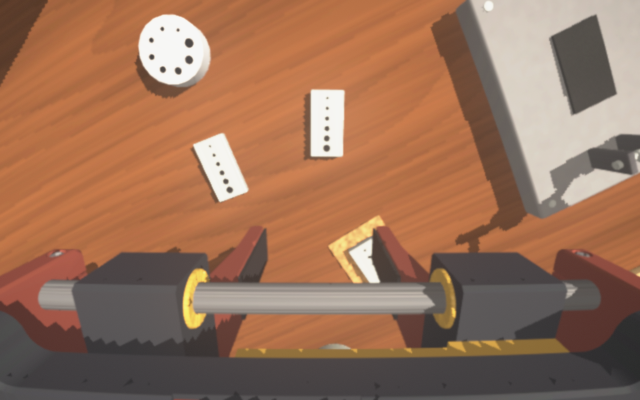

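```bash
python3 -m jog '[[0.7,[-4,2,0.4],[0,0,0]],[0.7,[-6.8,6,0.8],[0,0,0]],[0.7,[-6.8,10,0.8],[0,0,0]],[0.7,[-6.8,14,0.8],[0,0,0]],[0.7,[-6.8,14.7,0.8],[0,0,0]],[0.7,[-6.8,14.7,0.8],[0,0,0]],[0.7,[-6.8,14.7,0.8],[0,0,0]],[0.7,[-6.8,14.7,0.8],[0,0,0]]]'
```

```text
t: 16.0
ee_pos: [453.1, -105.4, 21.3]
orientation: [-1.544, 0.339, -0.344]
ft_force: [0.4, -0.5, -0.1]
width: 61.4
```

```bash
python3 -m jog '[[0.7,[-0.1,1,0],[0,0,0]],[0.7,[-0.1,1.75,0],[0,0,0]],[0.7,[-0.1,1.75,0],[0,0,0]],[0,[-0.1,1.75,0],[0,0,0]],[0,[-0.1,1.75,0],[0,0,0]],[0,[-0.1,1.75,0],[0,0,0]],[0,[-0.1,1.75,0],[0,0,0]],[0,[-0.1,1.75,0],[0,0,0]]]'
```

```text
t: 16.8
ee_pos: [450.6, -104.6, 2.3]
orientation: [-1.544, 0.342, -0.342]
ft_force: [-0.1, 0.2, 0.5]
width: 33.6
```

```bash
python3 -m jog '[[0,[0,-3,0],[0,0,0]],[0,[0,-8,0],[0,0,0]],[0,[-0.5,-12,3],[0,-0.1,0]],[0,[-1.5,-15,7],[0,-0.2,0]],[0,[-2.5,-15,11.5],[0,-0.35,0]],[0,[-3.6,-15,16],[0,-0.468,0]],[0,[-4.7,-15,20.5],[0,-0.468,0]],[0,[-5.8,-15,24.9],[0,-0.468,0]]]'
python3 -m jog '[[0,[0,0,0],[0,0,0]],[0,[0,0,0],[0,0,0]],[0,[0,0,0],[0,0,0]]]'; python3 - <<'E'
from h import *
grab('wrist','w13')
E
```

```text
t: 17.6
ee_pos: [502.9, 147.6, 152.3]
orientation: [-1.571, -0.026, 0.026]
ft_force: [0.5, -0.7, -2.1]
width: 33.8
t: 17.9
ee_pos: [502.3, 144.8, 151.8]
orientation: [-1.571, -0.024, 0.026]
ft_force: [0.1, -0.3, -2.4]
width: 34.0
```

View pics/w13.png

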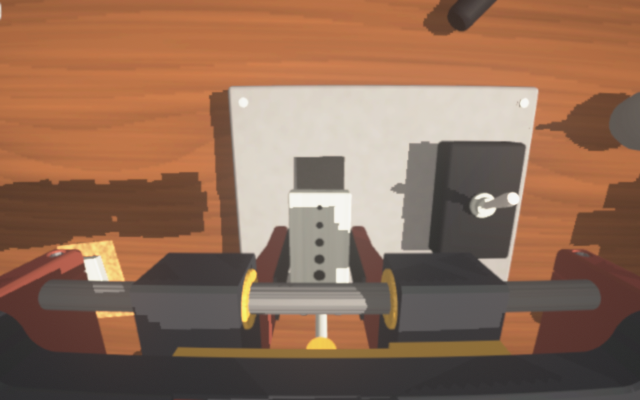

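```bash
python3 -m jog '[[0,[0,4,0],[0,0,0]],[0,[0,8,0],[0,0,0]],[0,[0,10.5,0],[0,0,0]],[0,[0,11.1,0],[0,0,0]],[0,[0,11.1,0],[0,0,0]],[0,[0,11.1,0],[0,0,0]],[0,[0,11.1,0],[0,0,0]]]'
```

```text
t: 18.65
ee_pos: [504.2, 145.7, 42.7]
orientation: [-1.57, -0.027, 0.023]
ft_force: [1.1, 0.5, -1.7]
width: 33.4
```

```bash
python3 -m jog '[[0,[-0.15,0.3,-0.05],[0,0,0]],[0,[-0.15,0.55,-0.05],[0,0,0]],[0,[-0.15,0.55,-0.05],[0,0,0]],[0,[-0.15,0.55,-0.05],[0,0,0]]]'; python3 -m jog '[[0,[0,0,0],[0,0,0]],[0,[0,0,0],[0,0,0]]]'
```

```text
t: 19.05
ee_pos: [501.6, 145.1, 35.7]
orientation: [-1.571, -0.025, 0.025]
ft_force: [-0.4, -0.4, -1.8]
width: 33.6
t: 19.25
ee_pos: [501.6, 145.1, 35.7]
orientation: [-1.571, -0.025, 0.025]
ft_force: [0.3, -0.5, -1.8]
width: 33.4
```

```bash
python3 -m jog '[[0,[0,0.05,0],[0,0,0]],[0,[0,0.1,0],[0,0,0]],[0.55,[0,0.1,0],[0,0,0]],[0.55,[0,0.1,0],[0,0,0]],[0.55,[0,0.1,0],[0,0,0]],[0.55,[0,-3,0],[0,0,0]],[0.55,[0,-8,0],[0,0,0]],[0.55,[0,-13,0],[0,0,0]]]'; python3 - <<'E'
from h import *
im=grab('wrist','w14'); P=cloud(im)
r=rect(P,39,47,450,560,100,190); print(r,w2l([*r[1],43]))
crop('w14',260,120,380,260,5,'w14a')
E
```

```text
t: 20.05
ee_pos: [500.7, 144.8, 166.4]
orientation: [-1.571, -0.023, 0.027]
ft_force: [1.1, 0.3, -0.4]
width: 48.1
(2291, array([503.2, 145.4]), array([68.2, 33.8]), 1.23, 43.0) [-0.4840479   0.51545866 10.        ]
```

View pics/w14a.png

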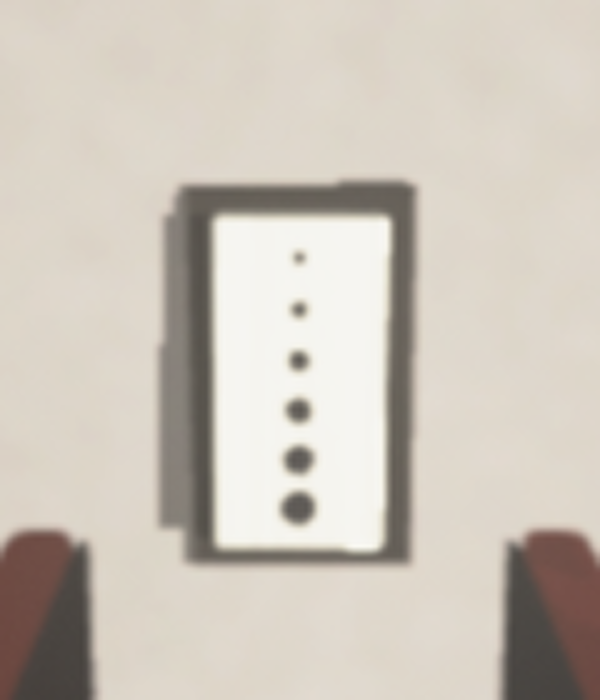

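```bash
python3 -m jog '[[0.7,[-0.1,0,-5],[0,0.02,0]],[0.7,[-0.2,0,-10],[0,0.06,0]],[0.7,[-0.3,0,-15],[0,0.108,0]],[0.7,[-0.4,0,-20],[0,0.108,0]],[0.7,[-0.5,0,-25],[0,0.108,0]],[0.7,[-0.6,0,-30],[0,0.108,0]],[0.7,[-0.7,0,-35],[0,0.108,0]],[0.7,[-0.8,0,-38],[0,0.108,0]]]'
python3 -m jog '[[0.7,[0,0,0],[0,0,0]],[0.7,[0,0,0],[0,0,0]],[0.7,[0,0,0],[0,0,0]]]'; python3 - <<'E'
from h import *
im=grab('wrist','w15'); P=cloud(im)
o=ctrl.get_obs();print(o['ee_pos'])
print('pB',rect(P,6,14,390,530,-310,-150))
E
```

```text
t: 20.9
ee_pos: [505.7, -238.4, 165.5]
orientation: [-1.571, 0.061, -0.062]
ft_force: [-0.4, 0.5, -0.5]
width: 61.0
t: 21.2
ee_pos: [505.5, -233.9, 165.3]
orientation: [-1.569, 0.06, -0.058]
ft_force: [1.4, 0.1, 0.6]
width: 61.7
[ 505.64475137 -233.72879792  165.43959659]
pB (2127, array([ 445.8, -230.2]), array([68. , 33.3]), -4.18, 10.0)
```

View pics/w15.png

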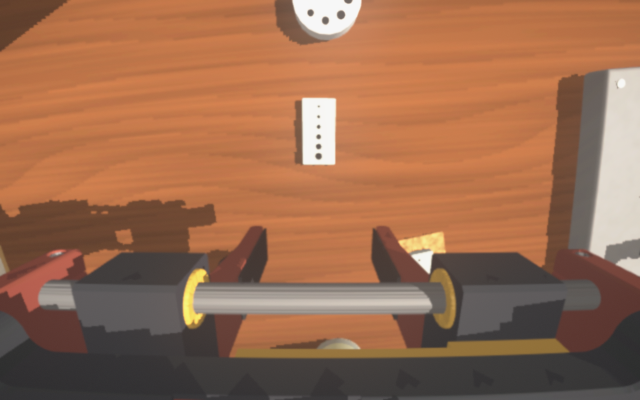

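```bash
python3 -m jog '[[0.7,[-3,2,0],[0,0,0]],[0.7,[-6,6,-0.1],[0,0,0]],[0.7,[-6,10,-0.1],[0,0,0]],[0.7,[-6,14,-0.1],[0,0,0]],[0.7,[-6,14.5,-0.1],[0,0,0]],[0.7,[-6,14.5,-0.1],[0,0,0]],[0.7,[-6,14.5,-0.1],[0,0,0]],[0.7,[-6,14.5,-0.1],[0,0,0]]]'
```

```text
t: 22.05
ee_pos: [447.4, -231.9, 22.6]
orientation: [-1.572, 0.057, -0.062]
ft_force: [0.3, 0.6, -0.2]
width: 61.7
```

```bash
python3 -m jog '[[0.7,[-0.1,1,0.1],[0,0,0]],[0.7,[-0.1,1.8,0.1],[0,0,0]],[0.7,[-0.1,1.8,0.1],[0,0,0]],[0,[-0.1,1.8,0.1],[0,0,0]],[0,[-0.1,1.8,0.1],[0,0,0]],[0,[-0.1,1.8,0.1],[0,0,0]],[0,[-0.1,1.8,0.1],[0,0,0]],[0,[-0.1,1.8,0.1],[0,0,0]]]'
```

```text
t: 22.85
ee_pos: [445.1, -230.4, 2.8]
orientation: [-1.57, 0.059, -0.06]
ft_force: [-0.3, -0.0, 1.1]
width: 33.7
```

```bash
python3 -m jog '[[0,[0,-4,0],[0,0,0]],[0,[0.5,-9,4],[0,0,0]],[0,[1,-14,9],[0,-0.05,0]],[0,[1.5,-15,14],[0,-0.103,0]],[0,[1.9,-15,19],[0,-0.103,0]],[0,[2.2,-15,24],[0,-0.103,0]],[0,[2.5,-15,29],[0,-0.103,0]],[0,[2.8,-15,34],[0,-0.103,0]]]'
python3 -m jog '[[0,[0.1,0,3],[0,0,0]],[0,[0.1,0,3.9],[0,0,0]],[0,[0.1,0,3.9],[0,0,0]],[0,[0.1,0,3.9],[0,0,0]],[0,[0.1,0,3.9],[0,0,0]]]'; python3 - <<'E'
from h import *
grab('wrist','w16')
E
```

```text
t: 23.65
ee_pos: [494.3, 78.1, 152.8]
orientation: [-1.571, -0.022, 0.021]
ft_force: [-0.1, -1.1, -2.0]
width: 33.8
t: 24.15
ee_pos: [494.2, 113.8, 152.3]
orientation: [-1.571, -0.02, 0.021]
ft_force: [-0.0, -0.5, -1.9]
width: 33.5
```

View pics/w16.png

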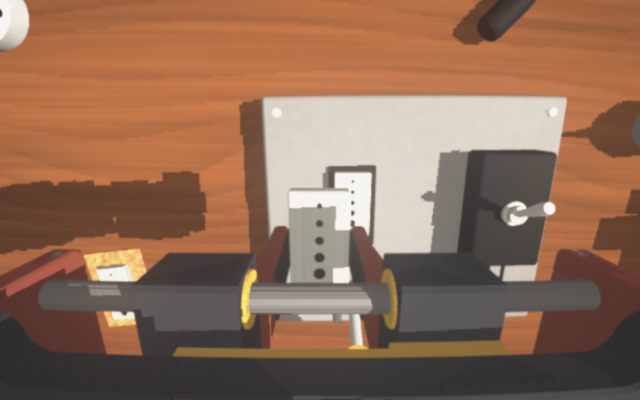

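```bash
python3 -m jog '[[0,[0.97,0,3.1],[0,-0.005,0]],[0,[0.97,3,3.1],[0,-0.005,0]],[0,[0.97,6,3.1],[0,-0.005,0]],[0,[0.97,9,3.1],[0,-0.005,0]],[0,[0.97,9.8,3.1],[0,-0.005,0]],[0,[0.97,9.8,3.1],[0,-0.005,0]],[0,[0.97,9.8,3.1],[0,-0.005,0]],[0,[0.97,9.8,3.1],[0,-0.005,0]]]'; python3 - <<'E'
from h import *
grab('wrist','w17')
E
```

```text
t: 25.0
ee_pos: [504.4, 146.4, 55.8]
orientation: [-1.57, -0.027, 0.023]
ft_force: [-0.5, 0.2, -1.9]
width: 33.9
```

View pics/w17.png

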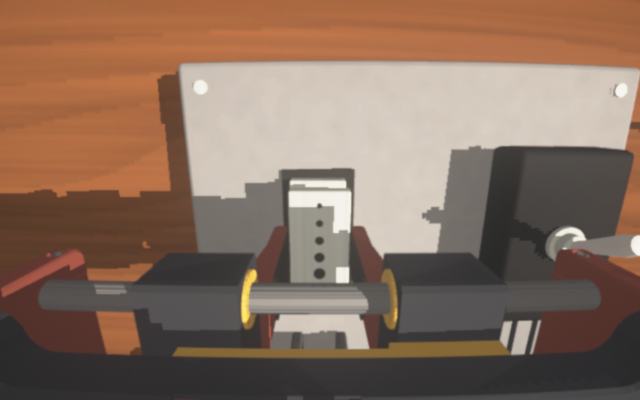

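```bash
python3 -m jog '[[0,[-0.1,0.4,-0.1],[0,0,0]],[0,[-0.1,0.85,-0.1],[0,0,0]],[0,[-0.1,0.85,-0.1],[0,0,0]],[0,[-0.1,0.85,-0.1],[0,0,0]],[0,[-0.1,0.85,-0.1],[0,0,0]]]'
```

```text
t: 25.55
ee_pos: [502.2, 145.4, 45.8]
orientation: [-1.571, -0.025, 0.025]
ft_force: [-0.2, -0.2, -1.3]
width: 33.7
```

```bash
python3 -m jog '[[0,[0.05,0.05,0],[0,0,0]],[0,[0.05,0.1,0],[0,0,0]],[0.55,[0.05,0.1,0],[0,0,0]],[0.55,[0.05,0.1,0],[0,0,0]],[0.55,[0.05,0.1,0],[0,0,0]],[0.55,[0.05,-3,0],[0,0,0]],[0.55,[0,-8,0],[0,0,0]],[0.55,[0,-13,0],[0,0,0]]]'; python3 - <<'E'
from h import *
im=grab('wrist','w18'); P=cloud(im)
r=rect(P,49,57,450,560,100,190); print(r,w2l([*r[1],43]))
r=rect(P,36,57,450,560,100,190); print(r,w2l([*r[1],43]))
crop('w18',260,120,380,260,5,'w18a'); grab('side','s18'); grab('scene','c18')
E
```

```text
t: 26.35
ee_pos: [501.5, 145.1, 176.6]
orientation: [-1.571, -0.023, 0.027]
ft_force: [1.5, 0.0, 0.0]
width: 48.1
(2279, array([502.8, 145.7]), array([68. , 33.8]), 1.29, 53.0) [-0.8744273   0.82787493 10.        ]
(2312, array([502.8, 145.7]), array([68. , 33.8]), 1.29, 53.0) [-0.8744273   0.82787493 10.        ]
```

View pics/w18a.png

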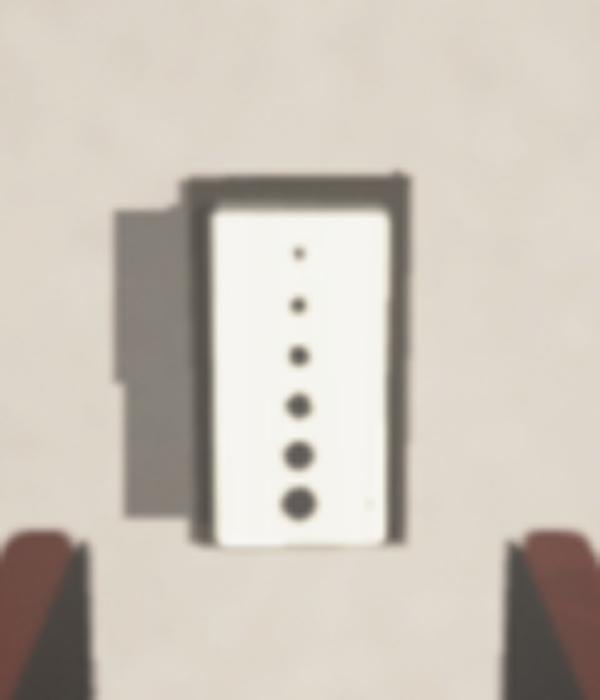

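View pics/s18.png

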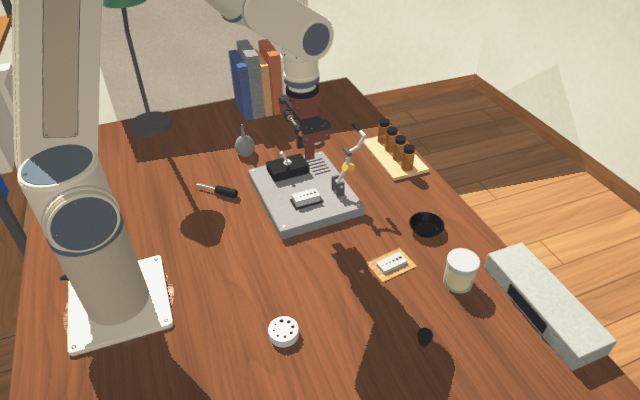

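View pics/c18.png

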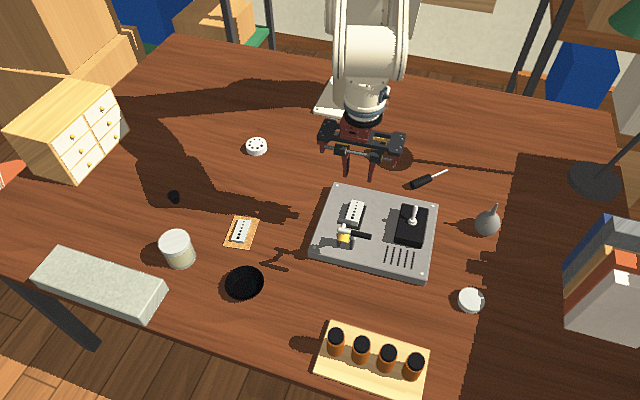

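```bash
python3 -m jog '[[0.5,[0,-5,0],[0,0.1,0]],[0.5,[0,-9,0],[0,0.25,0]],[0.5,[3,-9,1],[0,0.4,0]],[0.5,[6,-9,2],[0,0.55,0]],[0.5,[9,-9,3],[0,0.7,0]],[0.5,[12,-9,4],[0,0.85,0]],[0.5,[15,-9,4.5],[0,1.0,0]],[0.5,[16.9,-9,4.5],[0,1.15,0]]]'
python3 -m jog '[[0.5,[0,0,0],[0,0.15,0]],[0.5,[0,0,0],[0,0.3,0]],[0.5,[0,0,0],[0,0.421,0]],[0.5,[0,0,0],[0,0.421,0]],[0.5,[0,0,0],[0,0.421,0]],[0.5,[0,0,0],[0,0.421,0]]]'; python3 - <<'E'
from h import *
from scipy.spatial.transform import Rotation as R
o=ctrl.get_obs();print(o['ee_pos'],w2l(o['ee_pos']));print(R.from_rotvec(o['orientation']).as_matrix().round(4))
im=grab('wrist','w19'); print(w2p(im,l2w(handle(2.1))))
grab('side','s19')
E
```

```text
t: 27.3
ee_pos: [670.8, 196.3, 263.1]
orientation: [-1.39, 0.875, -0.872]
ft_force: [0.2, 0.6, 0.1]
width: 44.4
t: 27.9
ee_pos: [669.5, 195.7, 265.0]
orientation: [-1.226, 1.184, -1.184]
ft_force: [-0.7, -0.0, 0.9]
width: 44.0
[669.51101353 195.70574825 265.04468054] [167.32504292  45.57242888 232.04468054]
[[ 3.440e-02 -1.100e-03  9.994e-01]
 [-9.994e-01 -3.000e-04  3.440e-02]
 [ 3.000e-04 -1.000e+00 -1.100e-03]]
[[317.62031038 209.19275355]]
```

View pics/w19.png

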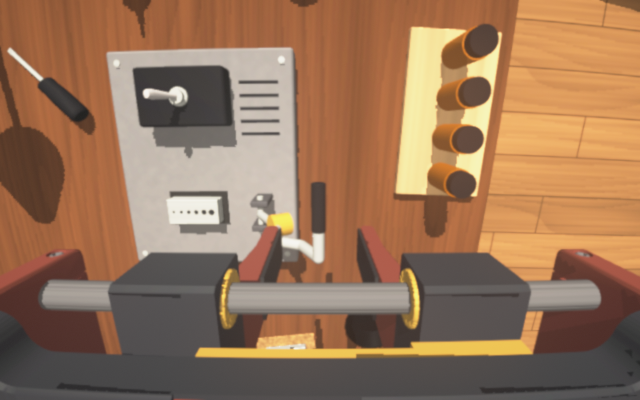

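```bash
python3 -m jog '[[0.5,[0,4,-0.1],[0,0,0]],[0.5,[0,8,-0.1],[0,0,0]],[0.5,[0,9.1,-0.1],[0,0,0]],[0.5,[0,9.1,-0.1],[0,0,0]],[0,[0,9.1,-0.1],[0,0,0]],[0,[0,9.1,-0.1],[0,0,0]],[0,[0,9.1,-0.1],[0,0,0]],[0,[0,9.1,-0.1],[0,0,0]]]'
python3 -m jog '[[0,[0,0,0],[0,0,0]],[0,[0,0,0],[0,0,0]]]'; python3 - <<'E'
from h import *
o=ctrl.get_obs()
g=w2l(o['ee_pos'])+[0,0,19]; print('grasp',g,'th',np.arctan2(g[2]-32,92-g[0]),'r',np.hypot(g[2]-32,92-g[0]))
for th in (1.9,1.7,1.5,1.3,1.1,.9,.7,.5,.3,.24,.2):
    h=np.array(handle(th))-np.array(handle(2.1)); print(th,(h/10).round(1))
E
```

```text
t: 28.8
ee_pos: [669.4, 195.9, 176.3]
orientation: [-1.222, 1.184, -1.186]
ft_force: [0.2, 0.0, -0.5]
width: 15.5
t: 29.0
ee_pos: [668.6, 195.9, 176.0]
orientation: [-1.224, 1.186, -1.185]
ft_force: [-3.7, -1.2, 5.5]
width: 10.8
grasp [166.43579065  45.74820622 161.98946002] th 2.0908472368259954 r 149.79301267048444
1.9 [-2.7  0.   1.2]
1.7 [-5.5  0.   1.9]
1.5 [-8.5  0.   2. ]
1.3 [-11.4   0.    1.5]
1.1 [-14.1   0.    0.4]
0.9 [-16.6   0.   -1.2]
0.7 [-18.7   0.   -3.2]
0.5 [-20.3   0.   -5.6]
0.3 [-21.5   0.   -8.3]
0.24 [-21.7   0.   -9.2]
0.2 [-21.8   0.   -9.8]
```

```bash
python3 -m jog '[[0,[0,-0.7,-1.3],[0,0,0]],[0,[0,-1.2,-2.7],[0,0,0]],[0,[0,-1.6,-4.1],[0,0,0]],[0,[0,-1.9,-5.5],[0,0,0]],[0,[0,-2.0,-7],[0,0,0]],[0,[0,-2.0,-8.5],[0,0,0]],[0,[0,-2.0,-8.5],[0,0,0]]]'; python3 - <<'E'
from h import *
o=ctrl.get_obs()
g=w2l(o['ee_pos'])+[0,0,19]; print('grasp',g,'th',np.arctan2(g[2]-32,92-g[0]),'r',np.hypot(g[2]-32,92-g[0]))
E
```

```text
t: 29.7
ee_pos: [582.2, 193.2, 196.4]
orientation: [-1.224, 1.185, -1.185]
ft_force: [-0.9, 0.4, 4.9]
width: 11.2
grasp [ 79.95933628  45.84919955 182.3632957 ] th 1.4908896852421454 r 150.84461633062554
```

```bash
python3 -m jog '[[0,[0,0.2,-1.5],[0,0,0]],[0,[0,0.5,-2.9],[0,0,0]],[0,[0,1.0,-4.3],[0,0,0]],[0,[0,1.6,-5.7],[0,0,0]],[0,[0,2.3,-7],[0,0,0]],[0,[0,3.2,-8.2],[0,0,0]],[0,[0,3.2,-8.2],[0,0,0]]]'; python3 - <<'E'
from h import *
o=ctrl.get_obs()
g=w2l(o['ee_pos'])+[0,0,19]; print('grasp',g,'th',np.arctan2(g[2]-32,92-g[0]),'r',np.hypot(g[2]-32,92-g[0]))
E
```

```text
t: 30.4
ee_pos: [499.6, 190.6, 162.2]
orientation: [-1.226, 1.187, -1.184]
ft_force: [-2.0, 3.2, 0.9]
width: 11.3
grasp [ -2.67946663  45.7785066  148.20265041] th 0.8871086054002444 r 149.8908181410617
```

```bash
python3 -m jog '[[0,[0,1.0,-1.1],[0,0,0]],[0,[0,2.0,-2.1],[0,0,0]],[0,[0,3.2,-3.0],[0,0,0]],[0,[0,4.4,-3.7],[0,0,0]],[0,[0,5.7,-4.4],[0,0,0]],[0,[0,7.0,-4.9],[0,0,0]],[0,[0,7.0,-4.9],[0,0,0]]]'; python3 - <<'E'
from h import *
o=ctrl.get_obs()
g=w2l(o['ee_pos'])+[0,0,19]; print('grasp',g,'th',np.arctan2(g[2]-32,92-g[0]),'r',np.hypot(g[2]-32,92-g[0]))
grab('side','s20'); crop('s20',235,60,400,245,3.6,'s20a')
E
```

```text
t: 31.1
ee_pos: [453.2, 189.1, 91.9]
orientation: [-1.223, 1.185, -1.186]
ft_force: [3.0, 1.1, -3.2]
width: 11.0
grasp [-49.09092997  45.73107121  77.85612541] th 0.31424198387676 r 148.3557708933112
```

View pics/s20a.png

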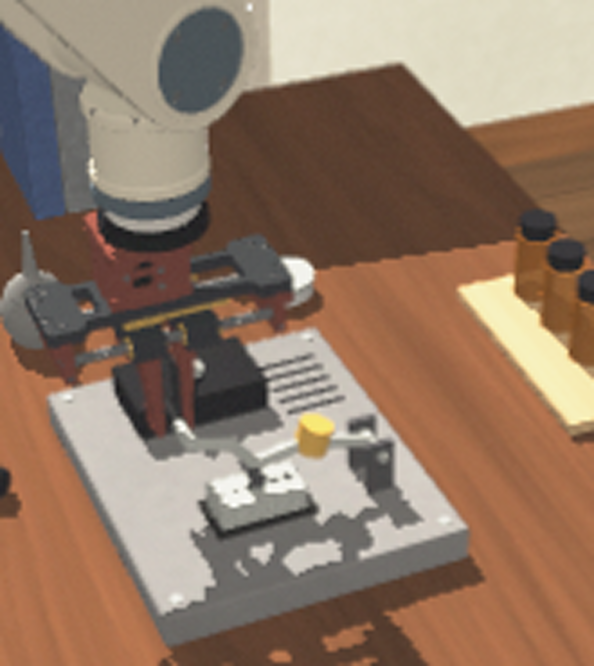

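```bash
python3 -m jog '[[0,[0,0.6,-0.2],[0,0,0]],[0,[0,1.1,-0.3],[0,0,0]],[0,[0,1.3,-0.4],[0,0,0]],[0,[0,1.3,-0.4],[0,0,0]]]'; python3 - <<'E'
from h import *
o=ctrl.get_obs()
g=w2l(o['ee_pos'])+[0,0,19]; print('grasp',g,'th',np.arctan2(g[2]-32,92-g[0]),'r',np.hypot(g[2]-32,92-g[0]))
E
```

```text
t: 31.55
ee_pos: [450.2, 189.0, 79.8]
orientation: [-1.222, 1.184, -1.186]
ft_force: [5.8, 0.3, -2.2]
width: 11.6
grasp [-52.06864108  45.74391188  65.84946476] th 0.2307681125443309 r 147.99175520226098
```

```bash
python3 -m jog '[[0,[0,0.2,-0.1],[0,0,0]],[0,[0,0.4,-0.1],[0,0,0]],[0,[0,0.4,-0.1],[0,0,0]],[0,[0,0.4,-0.1],[0,0,0]]]'
```

```text
t: 31.95
ee_pos: [450.1, 189.2, 78.1]
orientation: [-1.22, 1.183, -1.187]
ft_force: [0.9, -1.5, 24.0]
width: 11.4
```

```bash
python3 -m jog '[[0,[0,-0.2,0],[0,0,0]],[0,[0,-0.25,0],[0,0,0]]]'
```

```text
t: 32.15
ee_pos: [450.2, 189.2, 79.2]
orientation: [-1.22, 1.183, -1.187]
ft_force: [8.4, 2.0, -4.3]
width: 11.4
```

```bash
python3 -m jog '[[0,[0,0.1,0],[0,0,0]],[0.4,[0,0.1,0],[0,0,0]],[0.4,[0,0.1,0],[0,0,0]],[0.4,[0,0.1,0],[0,0,0]],[0.4,[0,0.1,0],[0,0,0]],[0.4,[0,-3,0],[0,0,0]],[0.4,[0,-7,0],[0,0,0]],[0.4,[0,-10,0],[0,0,0]]]'; python3 - <<'E'
from h import *
for n in ['wrist','side','scene']: grab(n,n[0]+'21')
im=load('w21'); p=w2p(im,np.array([l2w(handle(a)) for a in(.1,.19,.3)])); print(p)
im=load('s21'); p=w2p(im,np.array([l2w(handle(a)) for a in(.1,.19,.3)])); print(p)
crop('s21',235,110,375,245,5,'s21a')
E
```

```text
t: 32.95
ee_pos: [447.7, 188.6, 179.8]
orientation: [-1.225, 1.186, -1.185]
ft_force: [-0.0, 0.1, 0.5]
width: 35.3
[[319.33897595 200.80198833]
 [321.53615854 204.60752594]
 [326.45850826 209.69046484]]
[[376.34941177 191.24904105]
 [376.69344113 188.37856424]
 [376.98132238 185.3259561 ]]
```

View pics/w21.png

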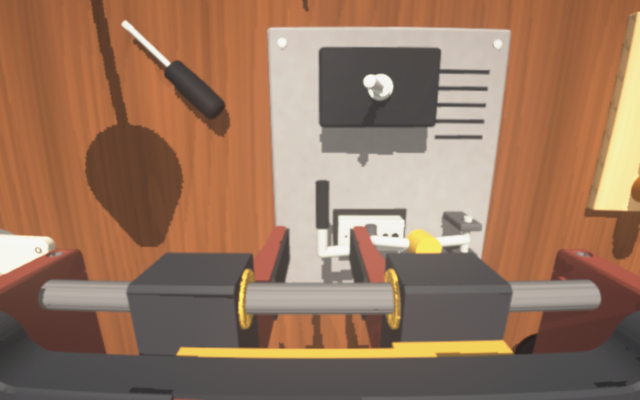

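View pics/s21a.png

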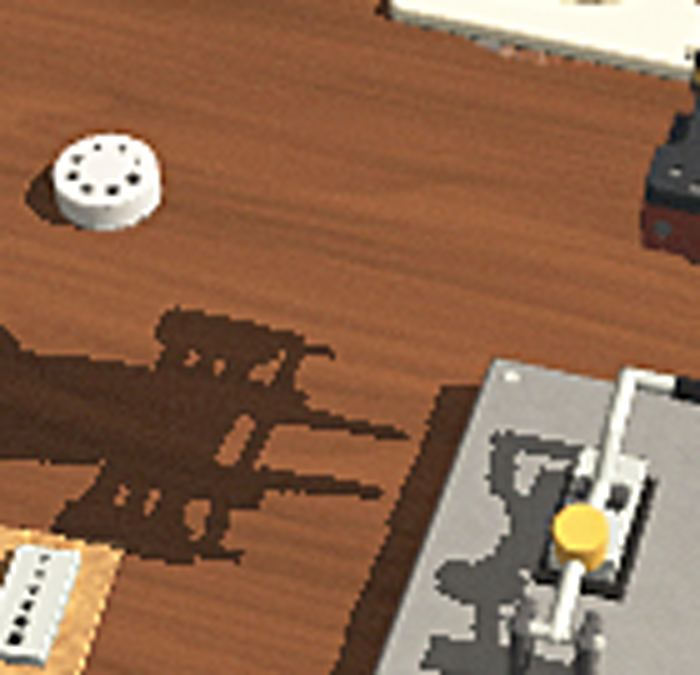

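```bash
python3 -m jog '[[0,[-4,0,0],[0,0,0]],[0,[-8,0,0],[0,0,0]],[0,[-9.9,0,0.4],[0,0,0]],[0,[-9.9,0,0.4],[0,0,0]],[0,[-9.9,4,0.4],[0,0,0]],[0,[-9.9,4,0.4],[0,0,0]],[0,[-9.9,4,0.4],[0,0,0]]]'; python3 - <<'E'
from h import *
o=ctrl.get_obs(); print(w2l(o['ee_pos']),o['width'])
im=grab('wrist','w22'); print(w2p(im,l2w([-40*np.sin(.42),145,32+40*np.cos(.42)])))
E
```

```text
t: 33.8
ee_pos: [447.8, 286.3, 137.5]
orientation: [-1.228, 1.187, -1.186]
ft_force: [0.1, -0.4, 0.6]
width: 0.7
[-51.46456073 143.03824381 104.53603803] 0.7213191064823921
[[368.9811099  220.52332292]]
```

View pics/w22.png

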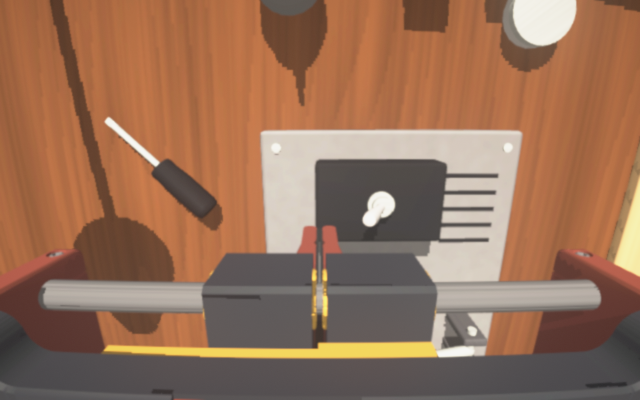

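```bash
python3 -m jog '[[0,[-0.2,3,0],[0,0,0]],[0,[-0.2,5,0],[0,0,0]],[0,[-0.2,5,0],[0,0,0]],[0,[-0.2,5,0],[0,0,0]]]'
python3 -m jog '[[0,[0,0,1],[0,0,0]],[0,[0,0,2],[0,0,0]],[0,[0,0,3],[0,0,0]],[0,[0,0,3.7],[0,0,0]],[0,[0,0,4.2],[0,0,0]],[0,[0,0,4.2],[0,0,0]],[0,[0,0,1],[0,0,0]],[0,[0,-4,-0.5],[0,0,0]]]'
python3 -m jog '[[0,[0,-4,0],[0,0,0]],[0,[0,-8,-2],[0,0,0]],[0,[0,-12,-2],[0,0,0]],[0,[0,-12,-2],[0,0,0]]]'
python3 - <<'E'
from h import *
grab('wrist','w23'); grab('side','s23'); grab('scene','c23')
im=load('s23')
for th in(-.42,.42): print(w2p(im,l2w([40*np.sin(th),145,32+40*np.cos(th)]))[0])
print(w2p(im,np.array([l2w(handle(a)) for a in(.1,.19,.3)])))
crop('s23',235,110,375,245,5,'s23a');crop('c23',290,170,450,290,5,'c23a')
E
```

```text
t: 34.25
ee_pos: [449.3, 289.7, 89.6]
orientation: [-1.223, 1.186, -1.186]
ft_force: [0.2, 0.1, 0.4]
width: 0.3
t: 35.05
ee_pos: [438.6, 287.1, 124.3]
orientation: [-1.236, 1.19, -1.185]
ft_force: [-0.3, -0.3, 0.4]
width: 0.6
t: 35.45
ee_pos: [425.6, 290.7, 253.7]
orientation: [-1.215, 1.182, -1.185]
ft_force: [-0.5, 0.5, 0.3]
width: 0.5
[280.2072467  152.51596153]
[291.16343175 149.84477433]
[[279.58895981 182.18656595]
 [279.9422587  178.0916605 ]
 [280.96018712 172.967717  ]]
```

View pics/s23a.png

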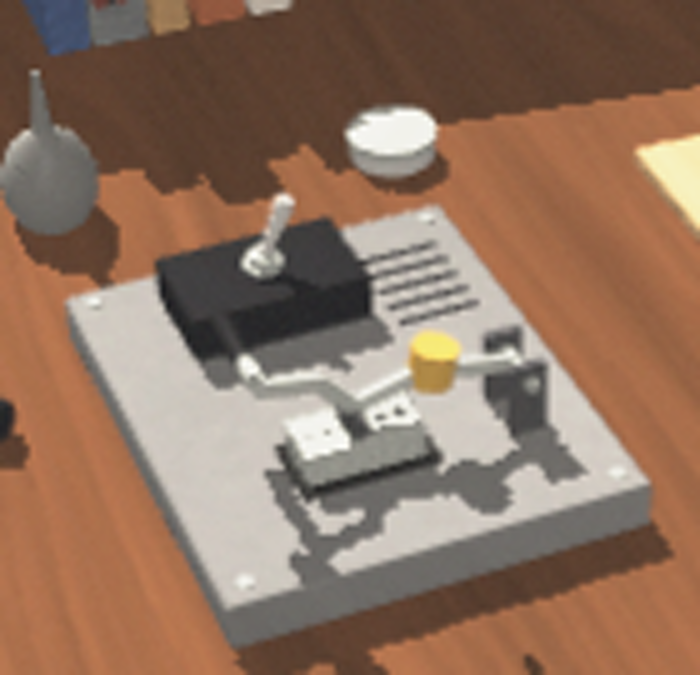

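View pics/c23.png

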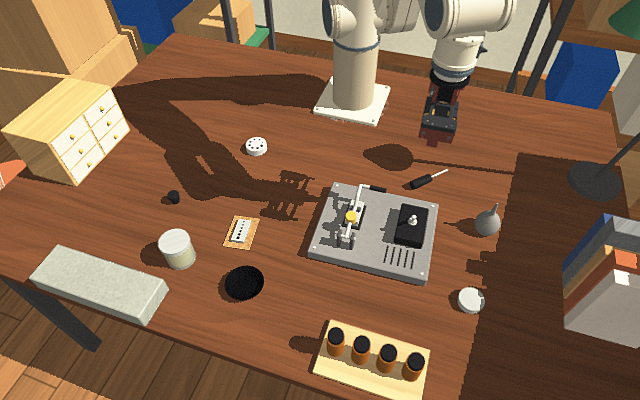

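View pics/w23.png

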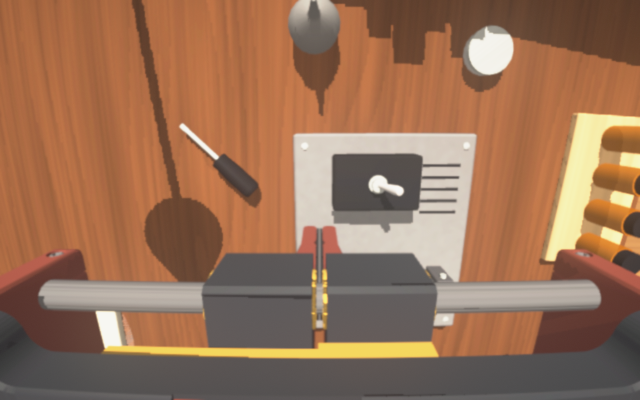

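```bash
python3 - <<'E'
from h import *
im=load('s23');img=cv2.imread('pics/s23.png');big=cv2.resize(img,None,fx=8,fy=8,interpolation=cv2.INTER_CUBIC)
for z in(20,10,0):
    c=[l2w([-.9+sx*34,.8+sy*17,z]) for sx,sy in((1,1),(-1,1),(-1,-1),(1,-1))]
    q=w2p(im,np.array(c)); cv2.polylines(big,[(q*8+4).astype(int).reshape(-1,1,2)],True,(255,0,255),1)
cv2.imwrite('pics/s23b.png',big[1420:1720,2200:2640])
crop('c23',330,180,385,250,8,'c23b')
E
```

```text
(no output)
```

View pics/s23b.png

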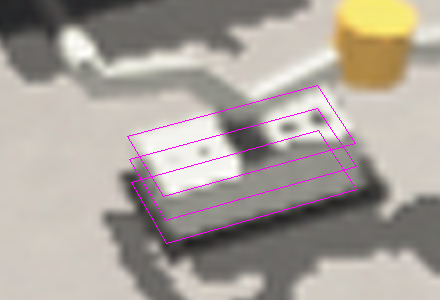

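View pics/c23b.png

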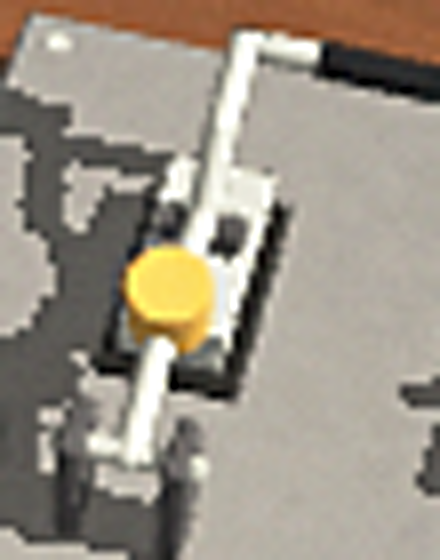

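```bash
python3 - <<'E'
from workcell import ctrl
print(ctrl.close_job())
E
```

```text
the job is handed in; nothing more can be done
None
```

The job is done and handed in at about 35.5 s of the 210 s allowed.

**What I did, in order:**
1. Flipped the toggle off.
2. Swung the arm up and back onto its stop.
3. Laid the finished plate on the mat.
4. Piled two plates on the pad. These were the only others visible on the desk.
5. Brought the arm down by its handle onto the pile.
6. Flipped the toggle back on and lifted the gripper clear.

**Last checks:**
- **Finished plate:** it measured within about 0.5 mm of the mat's centre and 1° of its direction.
- **Pile:** before the arm came down, it measured 68.0 × 33.8 mm with its top at 53.0 mm. It was about 1 mm off the pad's centre and 0.5° off its direction. Afterwards the pictures still show it square.
- **Arm:** the handle sits where a reading of about 0.19 should put it, which is the value for two plates.
- **Toggle:** the tip sits where "on" should put it.
- **Other things on the desk:** the bystanders looked unmoved.

**What disagreed or was rough:**
- The scene and side cameras put the pad about 2.7 mm off from the wrist camera. I used the wrist camera's values.
- Raising the arm briefly pulled with up to about 35 N. Setting it on the pile briefly pressed with 24 N, which I eased before letting go.
- I re-gripped the finished plate once, because the first grip was too shallow.
- I saw no plate knocked aside and no slip of the grip.

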